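# Make the wax station ready for embedding

## Robot

A 6-joint arm with a two-finger parallel gripper is mounted at the origin on the work surface. World frame = base frame: x ahead of the robot, y to its left, z up, the work surface at z = 0. Lengths are in mm, angles in rad, forces in N, time in s.
With the tool pointing down it reaches from about 400 to 925 mm from the base axis. Payload 12.5 kg.
Tool frame: the origin (TCP) lies at the very end of the fingers, on their centre line; the grasp point (between the pads) lies 19 mm behind it; z points along the fingers, y is the line along which they close (so a half turn about z gives the same grasp; the last joint's range is limited). The gripper opens to 95 mm and grips with 3 to 60 N. Pads are 20 mm wide; open, the fingers measure 119 mm over their backs; the gripper's body (75 mm by 180 mm) begins 59 mm behind the grasp point.
Start: joints at [1.183, 0.491, 1.559, -0, 1.092, -0.106], TCP at [173.786, 600.371, 214.661] pointing down, gripper open.
Joint ranges: [-3.1, 3.1], [-0.84, 2.19], [0.05, 2.79], [-1.13, 4.28], [0.06, 2.93], [-2.69, 2.69]. Speed limits (rad/s): [2.22, 2.22, 2.79, 3.14, 3.14, 3.14].

## Interface

Orientations are given as [roll, pitch, yaw] about the fixed x, y, z axes, in that order (R = Rz(yaw) Ry(pitch) Rx(roll)).
In Python, from cell import state, imaging, env, spot_in, mark_of gives the robot as it stands. The module is installed in compiled form; this text tells all that it offers.
- The arm moves only by the tool step_arm, never from a script. Its argument "increments" is a list of rows, each an object with "slide": the shift along the tool's x, y, z in m, a list of three; "roll": the turn about the tool's z in rad. A call has 1 to 5 rows; each row is the pose to reach, as a shift and turn from the pose commanded when the call began, along the tool's axes at that moment; what a row does not reach only later rows make up. A row lasts 1/8 s, in which the tool goes at most 62.5 mm and 10.7 degrees, less where a joint would pass 70% of its speed; a pose out of reach is approached as far as the arm can. A call with a gripper value outside its range is refused whole. "fingers" is the opening, from 0 (shut) to 1 (fully open), set as the call begins (left out, the last holds). The fingers move at their own pace and stop on an object; the grip force is fixed at half the most. Time passes only in rows, so rows that repeat a pose let the fingers close. It gives the time, the measured TCP pose, the force, the opening and the grip force at its end, in the units of the state.
- state(): the state, without advancing time (a new reading comes with each control period).
- imaging.read_camera(name): name is "side" or "top"; returns a dict with "color" (480x640x3 uint8, red, green, blue), "z_map" (480x640 float32, mm along the optical axis (not along the pixel's ray), 0 where there is no reading), "intrinsics" (3x3 intrinsics, pixels), "camera_from_world" (4x4, takes a point from world to camera coordinates). Camera axes: x right, y up, looking along -z (the intrinsics and any distortion apply to the point x, -y, -z); pixel columns grow to the right and rows downward; lengths in mm; the calibration is good to about 2 mm. A picture is of the moment at which its call begins.
- env.job_done(): hands the job in; it is judged then, once.
Trained networks look in the newest picture that a camera, given by its name, has taken for a name from the list of things; names that differ only in an ending like _2 or _b are one class to them, and where a whole thing is asked for, a point or a joint stands for the part that bears it (a point fixed in the world has none). Each returns a list of dicts, best first, with "confidence" (0 to 1); they miss things now and then, are a little off and sometimes report something else, mostly with a low value. They report only what shows in the picture. A call takes as long as a camera call. They do not tell look-alikes from the thing itself.
- spot_in(camera, target): "bbox" ([left, top, right, bottom] in pixels, round what is visible of it).
- mark_of(camera, target): "uv" ([column, row] in pixels: a listed point, or the origin of a listed thing).
The state is a dict: "t": time; "joints": joint angles; "qvel": joint speeds; "tau": joint torques, N m; "eef_pos": TCP position; "tcp_rot": TCP orientation; "ft_force": force on the tool from outside, world axes, zero at the start; "moment": the same for the moment, N m; "opening": opening from 0.0 (shut) to 1.0 (fully open); "grip_force": force on a finger pad.
Only numpy, scipy, OpenCV 4.12 (cv2) and the standard library are available. Lean on these libraries where they do the work, as an engineer would, in place of code of your own. Each camera call takes 0.05 s, during which the arm holds its last target. There are 200 camera calls.

## Task

Make the wax station ready for embedding: slide back the bath's cover, tip all the cassettes out of the carrying tray into the bath, stand the empty tray flat on its mat again and slide the cover fully shut, and seat every wax pot on the bench fully home in a free well, turned so that its flat matches the well's flat. Leave the heat off until all of that is done, then turn the heat knob clockwise to its stop. Do not disturb the other things on the bench.

Things in the scene. Friction and masses are not known exactly. Their poses are not given: they have to be found in the camera images.
- pot0: steel wax pot with a thick heavy base, 0.3 kg, stands upright; origin: centre of the round, underside. D-shaped from above: radius 30 mm, one flat 21 mm from the axis on its +y side; 91 mm high with lid, foot chamfered 3 mm. Black strap handle above the lid: bar along x (parallel to the flat), 52 mm long, 12 wide, 12 high, centred at z 126 mm, y -2 mm, 29 mm of free space under it. Two or three of the pots are there
- pot1: a wax pot like pot0, stands elsewhere on the bench, turned anyhow; each pot fits any well
- pot2: a wax pot like pot0, stands elsewhere on the bench, turned anyhow; each pot fits any well
- well0 (a point): D-shaped well of the station: radius 31.5 mm, flat 22.7 mm from the centre on the +y side (towards the bath), 45 mm deep, so 1.5 mm free all round the pot. The point is the centre of its floor, 65 mm above the bench; its mouth is 110 mm above the bench. Axes as the station's. A pot that is home stands on this point, its flat towards +y and its axes those of the well
- well1 (a point): the middle well, like well0, 84 mm from it along x
- well2 (a point): the rear well, like well0, 168 mm from it along x
- station: white heated wax station, fixed; x points to its rear (away from the robot), y to its left. Origin on the bench under the bath's centre. It reaches 178 mm to the front, 347 to the rear, 95 left, 185 right; deck 110 mm above the bench, control head 45 mm higher at the rear right. Wells in a row on its right, bath in the middle under the cover, heat knob on the deck in front of the bath
- bath (a point): centre of the inner floor of the station's cassette bath (15 mm above the bench), axes as the station's. The mouth, at deck height (95 mm above this point), is 180 mm (x) by 160 mm (y), walls upright. The cover lies over it
- cover (a joint): slide of the flat steel cover over the bath: 0 = shut, 0.18 (m) = fully open, slid along the station's +x to the rear. Starts shut or a little open; slides with about 2 N and stays where it is left. The cover's top is 117 mm above the bench
- cover_grip (a point): grip point of the cover's upright black handle: a fin 70 mm long (y), 12 mm thick (x), from the cover's top to 159 mm above the bench; the point is on its centre line, 141 mm above the bench. It moves with the cover; axes as the station's
- heat (a joint): heat knob: 0 = off, grows as the knob is turned clockwise seen from above, 1.3 (rad) = stop. It turns easily and stays where it is left
- heat_grip (a point): grip point of the heat knob, on its upright axis, 147 mm above the bench: a black bar 38 mm long, 14 mm thick, 32 mm high (top 7 mm above the point), at 0 along the station's x, turning with the knob; under it a disc 64 mm wide, its top 23 mm below the point
- tray: steel carrying tray, 0.35 kg empty, starts on the mat; origin: centre of its underside. Floor 180 x 126 mm (x, y), 4 mm thick; walls 30 mm high, 3 mm thick on three sides, open at its +x end. A bail handle spans it over the middle: bar along the tray's y at x = 0, 126 mm long, 12 mm wide, 20 mm high, centred 95 mm above the underside
- cassette0: white slotted whole-mount tissue cassette, a closed block 75 x 52 x 17 mm (x, y, z), 40 g; origin at the centre of its underside. Starts lying flat in the tray; two to four of the four are there. It slides on the tray's steel once that is sloped more than about 20 degrees
- cassette1: a cassette like cassette0, also in the tray
- cassette2: a cassette like cassette0, also in the tray
- cassette3: a cassette like cassette0, also in the tray
- mat: black rubber drip mat on the bench, fixed, 230 x 180 x 3 mm; origin at the centre of its underside; axes as the tray standing on it at first, give or take 0.15 rad
- beaker: glass beaker, 68 mm wide, 85 mm high; origin under its centre; a bystander to leave alone
- bottle: amber reagent jar, 70 mm wide, 150 mm high; origin under its centre; a bystander to leave alone
- moulds: stack of steel base moulds, 62 x 40 x 44 mm; origin under its centre; a bystander to leave alone
- slidebox: grey slide box, 100 x 85 x 32 mm; origin under its centre; a bystander to leave alone
- forceps: steel forceps lying flat, 130 mm long, 6 mm high; origin under the middle; a bystander to leave alone
Things that resemble listed ones, but are neither listed nor needed, are in the scene too. What is shaped like the pot2 but green is not meant.

How it is judged (in metres and radians):
On the way, in this order (a step that is already met when the one before it is completed fails the run):
1. the tray is tipped over the bath, open end down (angle between tray's own z axis and vertical above 0.35 rad and horizontal distance between tray and bath below 0.18 m), for 0.1 s.
2. all cassettes are in the bath, the tray stands on its mat, the cover is shut and every pot is home in a well, with the heat still off (((horizontal distance between pot0 and well0 below 0.005 m and z of pot0 in the frame of well0 between -0.005 and 0.005 m and angle between the y axis of pot0 and the y axis of well0, either way round below 0.12 rad and angle between pot0's own z axis and vertical below 0.08 rad) or (horizontal distance between pot0 and well1 below 0.005 m and z of pot0 in the frame of well1 between -0.005 and 0.005 m and angle between the y axis of pot0 and the y axis of well1, either way round below 0.12 rad and angle between pot0's own z axis and vertical below 0.08 rad) or (horizontal distance between pot0 and well2 below 0.005 m and z of pot0 in the frame of well2 between -0.005 and 0.005 m and angle between the y axis of pot0 and the y axis of well2, either way round below 0.12 rad and angle between pot0's own z axis and vertical below 0.08 rad)) and ((horizontal distance between pot1 and well0 below 0.005 m and z of pot1 in the frame of well0 between -0.005 and 0.005 m and angle between the y axis of pot1 and the y axis of well0, either way round below 0.12 rad and angle between pot1's own z axis and vertical below 0.08 rad) or (horizontal distance between pot1 and well1 below 0.005 m and z of pot1 in the frame of well1 between -0.005 and 0.005 m and angle between the y axis of pot1 and the y axis of well1, either way round below 0.12 rad and angle between pot1's own z axis and vertical below 0.08 rad) or (horizontal distance between pot1 and well2 below 0.005 m and z of pot1 in the frame of well2 between -0.005 and 0.005 m and angle between the y axis of pot1 and the y axis of well2, either way round below 0.12 rad and angle between pot1's own z axis and vertical below 0.08 rad)) and ((horizontal distance between pot2 and well0 below 0.005 m and z of pot2 in the frame of well0 between -0.005 and 0.005 m and angle between the y axis of pot2 and the y axis of well0, either way round below 0.12 rad and angle between pot2's own z axis and vertical below 0.08 rad) or (horizontal distance between pot2 and well1 below 0.005 m and z of pot2 in the frame of well1 between -0.005 and 0.005 m and angle between the y axis of pot2 and the y axis of well1, either way round below 0.12 rad and angle between pot2's own z axis and vertical below 0.08 rad) or (horizontal distance between pot2 and well2 below 0.005 m and z of pot2 in the frame of well2 between -0.005 and 0.005 m and angle between the y axis of pot2 and the y axis of well2, either way round below 0.12 rad and angle between pot2's own z axis and vertical below 0.08 rad)) and x of cassette0 in the frame of bath between -0.09 and 0.09 m and y of cassette0 in the frame of bath between -0.08 and 0.08 m and z of cassette0 in the frame of bath between -0.005 and 0.092 m and x of cassette1 in the frame of bath between -0.09 and 0.09 m and y of cassette1 in the frame of bath between -0.08 and 0.08 m and z of cassette1 in the frame of bath between -0.005 and 0.092 m and x of cassette2 in the frame of bath between -0.09 and 0.09 m and y of cassette2 in the frame of bath between -0.08 and 0.08 m and z of cassette2 in the frame of bath between -0.005 and 0.092 m and x of cassette3 in the frame of bath between -0.09 and 0.09 m and y of cassette3 in the frame of bath between -0.08 and 0.08 m and z of cassette3 in the frame of bath between -0.005 and 0.092 m and horizontal distance between tray and mat below 0.07 m and angle between tray's own z axis and vertical below 0.08 rad and height (world z) of tray below 0.015 m and linear speed of tray below 0.02 m/s and value of joint cover below 0.012 m and value of joint heat below 0.3 rad), for 0.2 s.
3. the heat knob is turned clockwise to its stop (value of joint heat above 1.15 rad), for 0.2 s.
At the end, for the whole second after the job is handed in: Every pot upright in a well, within 5 mm of its centre and floor, flats parallel within 0.12 rad; every cassette in the bath below the rim; the tray flat on the mat, centres within 70 mm; cover within 12 mm of shut; heat knob past 1.15 rad (((horizontal distance between pot0 and well0 below 0.005 m and z of pot0 in the frame of well0 between -0.005 and 0.005 m and angle between the y axis of pot0 and the y axis of well0, either way round below 0.12 rad and angle between pot0's own z axis and vertical below 0.08 rad) or (horizontal distance between pot0 and well1 below 0.005 m and z of pot0 in the frame of well1 between -0.005 and 0.005 m and angle between the y axis of pot0 and the y axis of well1, either way round below 0.12 rad and angle between pot0's own z axis and vertical below 0.08 rad) or (horizontal distance between pot0 and well2 below 0.005 m and z of pot0 in the frame of well2 between -0.005 and 0.005 m and angle between the y axis of pot0 and the y axis of well2, either way round below 0.12 rad and angle between pot0's own z axis and vertical below 0.08 rad)) and ((horizontal distance between pot1 and well0 below 0.005 m and z of pot1 in the frame of well0 between -0.005 and 0.005 m and angle between the y axis of pot1 and the y axis of well0, either way round below 0.12 rad and angle between pot1's own z axis and vertical below 0.08 rad) or (horizontal distance between pot1 and well1 below 0.005 m and z of pot1 in the frame of well1 between -0.005 and 0.005 m and angle between the y axis of pot1 and the y axis of well1, either way round below 0.12 rad and angle between pot1's own z axis and vertical below 0.08 rad) or (horizontal distance between pot1 and well2 below 0.005 m and z of pot1 in the frame of well2 between -0.005 and 0.005 m and angle between the y axis of pot1 and the y axis of well2, either way round below 0.12 rad and angle between pot1's own z axis and vertical below 0.08 rad)) and ((horizontal distance between pot2 and well0 below 0.005 m and z of pot2 in the frame of well0 between -0.005 and 0.005 m and angle between the y axis of pot2 and the y axis of well0, either way round below 0.12 rad and angle between pot2's own z axis and vertical below 0.08 rad) or (horizontal distance between pot2 and well1 below 0.005 m and z of pot2 in the frame of well1 between -0.005 and 0.005 m and angle between the y axis of pot2 and the y axis of well1, either way round below 0.12 rad and angle between pot2's own z axis and vertical below 0.08 rad) or (horizontal distance between pot2 and well2 below 0.005 m and z of pot2 in the frame of well2 between -0.005 and 0.005 m and angle between the y axis of pot2 and the y axis of well2, either way round below 0.12 rad and angle between pot2's own z axis and vertical below 0.08 rad)) and x of cassette0 in the frame of bath between -0.09 and 0.09 m and y of cassette0 in the frame of bath between -0.08 and 0.08 m and z of cassette0 in the frame of bath between -0.005 and 0.092 m and x of cassette1 in the frame of bath between -0.09 and 0.09 m and y of cassette1 in the frame of bath between -0.08 and 0.08 m and z of cassette1 in the frame of bath between -0.005 and 0.092 m and x of cassette2 in the frame of bath between -0.09 and 0.09 m and y of cassette2 in the frame of bath between -0.08 and 0.08 m and z of cassette2 in the frame of bath between -0.005 and 0.092 m and x of cassette3 in the frame of bath between -0.09 and 0.09 m and y of cassette3 in the frame of bath between -0.08 and 0.08 m and z of cassette3 in the frame of bath between -0.005 and 0.092 m and horizontal distance between tray and mat below 0.07 m and angle between tray's own z axis and vertical below 0.08 rad and height (world z) of tray below 0.015 m and linear speed of tray below 0.02 m/s and value of joint cover below 0.012 m and value of joint heat above 1.15 rad); the robot touches nothing.
It fails at once if a bystander is moved by more than 40 mm (distance of any of beaker, bottle, moulds, slidebox, forceps from where it was at the start of the episode above 0.04 m).
Of pot0, pot1, pot2 only 2 to 3 are there at a start; the rules pass over those that are not, and their reading is None.
Of cassette0, cassette1, cassette2, cassette3 only 2 to 4 are there at a start; the rules pass over those that are not, and their reading is None.
At some moment in a run one of pot0, pot1, pot2 may be knocked a few centimetres aside while the robot is not near it.
It also fails if it takes over 208 s, if anything falls off the work surface, if the arm or the gripper's body presses on something with over 40 N, if the wrist force passes 120 N, or if a joint passes its speed limit or range.

## Working session

There is one attempt and no reset: what is moved stays moved. The work goes in short steps, Python scripts to look and compute and a tool call to move; the robot and the scene stay as the last step left them, time stands still between calls to the robot, and variables do not carry over. Pictures are saved under pics/ and viewed, at most 14 in all, crops included, and the job is handed in when it is done.

Besides the shell and the picture viewer there is one more tool, called after "Emit:" in YAML: its name, and indented under it one key for each argument. step_arm: Moves the arm, as the interface text tells. Its arguments: {"type":"object","properties":{"increments":{"type":"array"},"fingers":{"type":"number"}},"required":["increments"]}

```bash
mkdir -p pics; ls
cat > h.py <<'E'
import numpy as np, cv2, pickle
from cell import state, imaging, env, spot_in, mark_of
def snap(cam, save=None):
    d=imaging.read_camera(cam)
    if save: cv2.imwrite(f'pics/{save}.png', d['color'][:,:,::-1])
    return d
def world(d):
    "HxWx3 world coordinates from depth (nan where none)"
    z=d['z_map'].astype(float); K=d['intrinsics']; h,w=z.shape
    u,v=np.meshgrid(np.arange(w),np.arange(h))
    z=np.where(z>0,z,np.nan)
    c=np.stack([(u-K[0,2])/K[0,0]*z,-(v-K[1,2])/K[1,1]*z,-z,np.ones_like(z)],-1)
    return (c@np.linalg.inv(d['camera_from_world']).T)[...,:3]
def at(d,uv,zw):
    "world point on ray of pixel uv at height zw"
    K=d['intrinsics']; T=np.linalg.inv(d['camera_from_world'])
    r=T[:3,:3]@np.array([(uv[0]-K[0,2])/K[0,0],-(uv[1]-K[1,2])/K[1,1],-1]); o=T[:3,3]
    return o+r*(zw-o[2])/r[2]
E
python3 - <<'E'
from h import *
s=state(); print(s)
for c in ('top','side'):
    d=snap(c,c+'0'); pickle.dump(d,open(c+'0.pkl','wb'))
    T=np.linalg.inv(d['camera_from_world']); print(c,T[:3,3].round(),(-T[:3,2]).round(2),d['intrinsics'][0,0], d.keys())
    for n,z in [('pot0',0),('tray',3),('mat',0),('station',0),('well0',65),('well1',65),('well2',65),('bath',15),('cover_grip',141),('heat_grip',147),('cassette0',7),('beaker',0),('bottle',0),('moulds',0),('slidebox',0),('forceps',0)]:
        for m in mark_of(c,n): print(n,round(m['confidence'],2),np.round(m['uv']),at(d,m['uv'],z).round())
E
```

```text
pics
{'t': 0.0, 'joints': array([ 1.18341643e+00,  4.91561008e-01,  1.55948054e+00, -2.57300291e-05,
        1.09174337e+00, -1.05592460e-01]), 'qvel': array([-4.24318985e-04,  1.09929482e-03, -4.56440936e-05, -4.09957853e-04,
       -8.21912553e-04,  3.40096392e-04]), 'tau': array([ 9.11377920e-04, -6.12641716e+01, -2.58175242e+01,  6.92171766e-02,
        4.82514419e-02, -1.26531950e-04]), 'eef_pos': array([173.67201232, 600.1027297 , 214.05016055]), 'tcp_rot': array([-3.14040462e+00, -1.02968106e-04,  2.85981703e+00]), 'ft_force': array([-0.64137009, -0.5052788 , -0.56959591]), 'moment': array([-0.03931962,  0.00678933,  0.00745251]), 'grip_force': 0.0, 'opening': 1.004130029493765}
top [ 378.   22. 1258.] [ 0.14 -0.02 -0.99] 529.3391724719636 dict_keys(['color', 'z_map', 'intrinsics', 'camera_from_world'])
pot0 0.85 [242. 291.] [450. 183.   0.]
pot0 0.84 [467. 243.] [ 554. -358.    0.]
pot0 0.8 [446. 198.] [ 665. -315.    0.]
pot0 0.59 [474. 297.] [ 425. -367.    0.]
tray 0.91 [163. 276.] [487. 369.   3.]
mat 0.31 [341. 237.] [574. -56.   0.]
mat 0.3 [245. 191.] [691. 174.   0.]

[... 1659 characters left out ...]
189.   65.]
well2 0.98 [324. 325.] [ 469. -201.   65.]
well2 0.81 [397. 295.] [ 640. -199.   65.]
well2 0.64 [363. 304.] [ 564. -189.   65.]
bath 0.79 [335. 268.] [575. -46.  15.]
bath 0.71 [339. 277.] [571. -72.  15.]
cover_grip 0.74 [311. 242.] [509. -51. 141.]
heat_grip 0.73 [265. 235.] [427.   3. 147.]
heat_grip 0.41 [338. 270.] [ 525. -142.  147.]
cassette0 0.91 [247. 155.] [536. 405.   7.]
cassette0 0.87 [220. 165.] [454. 396.   7.]
beaker 0.87 [279. 397.] [ 337. -278.    0.]
bottle 0.68 [466. 394.] [ 675. -425.    0.]
moulds 0.64 [337. 195.] [691. 174.   0.]
slidebox 0.8 [319. 159.] [710. 316.   0.]
forceps 0.59 [219. 237.] [369. 162.   0.]
forceps 0.27 [335. 419.] [ 416. -363.    0.]
```

View pics/top0.png

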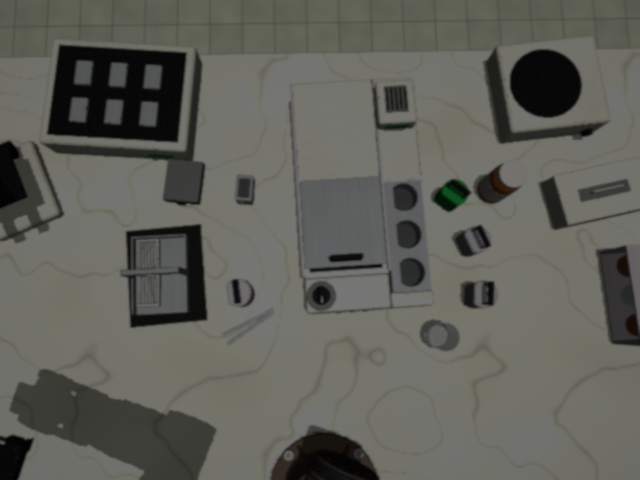

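View pics/side0.png

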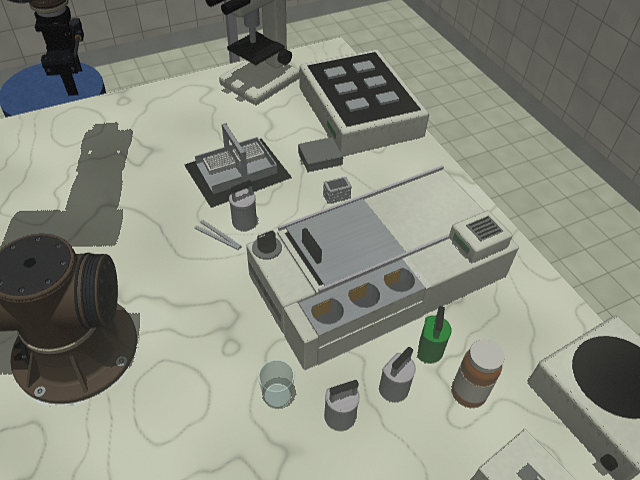

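Top view: grey pots stand at about (242,291), (473,240) and (482,292), with a green look-alike at (452,194). The tray on its mat is at (163,275), with two cassettes showing at (148,258) and (148,288). The cover handle is at (347,258), the knob at (321,295) and the empty wells at (404,197), (408,235) and (412,272). The side view agrees. Next I measure these precisely from depth.

```bash
cat > meas.py <<'E'
from h import *
def onplane(d,zw):
    h,w=d['z_map'].shape; K=d['intrinsics']; T=np.linalg.inv(d['camera_from_world'])
    u,v=np.meshgrid(np.arange(w),np.arange(h))
    r=np.stack([(u-K[0,2])/K[0,0],-(v-K[1,2])/K[1,1],-np.ones_like(u)],-1)@T[:3,:3].T
    o=T[:3,3]; return o+r*((zw-o[2])/r[...,2])[...,None]
def blob(d,xy,r,lo,hi):
    P=world(d); m=(np.hypot(P[...,0]-xy[0],P[...,1]-xy[1])<r)&(P[...,2]>lo)&(P[...,2]<hi)
    return P[m]
def rect(p,step=1):
    c,s,a=cv2.minAreaRect(p[:,:2].astype(np.float32)); return np.round(c,1),np.round(s,1),round(a,1)
E
python3 - <<'E'
from meas import *
D={c:pickle.load(open(c+'0.pkl','rb')) for c in('top','side')}
for c,d in D.items():
    P=world(d); print(c,'bench z',np.nanmedian(P[(abs(P[...,0]-350)<30)&(abs(P[...,1])<60)][:,2]))
    m=(abs(P[...,0]-620)<330)&(abs(P[...,1]+55)<190)&(abs(P[...,2]-110)<4)
    print(' deck',rect(P[m]),np.median(P[m][:,2]), m.sum())
    Q=onplane(d,110)
    for w in [(476,-195),(559,-190),(640,-188)]:
        hm=(np.hypot(Q[...,0]-w[0],Q[...,1]-w[1])<42)&(P[...,2]<103)
        q=Q[hm]; (cx,cy),rad=cv2.minEnclosingCircle(q[:,:2].astype(np.float32))
        print(' well',len(q),q.mean(0).round(1),'enc',round(cx,1),round(cy,1),round(rad,1),rect(q))
    for n,xy in [('potA',(450,183)),('potB',(554,-358)),('potC',(425,-367))]:
        p=blob(d,xy,60,118,140)
        if len(p)<5: print(n,len(p));continue
        c0=p.mean(0); w,v=np.linalg.eigh(np.cov(p[:,:2].T)); b=v[:,1]; n2=np.array([-b[1],b[0]])
        l=blob(d,c0,45,84,97); e=(l[:,:2]-c0[:2])@n2
        print(' ',n,c0.round(1),'ang',np.degrees(np.arctan2(b[1],b[0])).round(1),np.sqrt(w).round(1),'zmax',p[:,2].max().round(1),'lid ext along n',np.percentile(e,[1,99]).round(1),'n',np.degrees(np.arctan2(n2[1],n2[0])).round(1),rect(p),'lid',l.mean(0).round(1))
    p=blob(d,(508,-58),70,125,165); print(' fin',len(p),p.mean(0).round(1),rect(p))
    p=blob(d,(425,-1),40,135,160); print(' knob',len(p),p.mean(0).round(1),rect(p))
    p=blob(d,(487,369),110,88,115); print(' bail',len(p),p.mean(0).round(1),rect(p))
    p=blob(d,(487,369),130,24,40); print(' walls',len(p),rect(p))
    g=np.full((14,12),np.nan)
    for i,x in enumerate(range(600,360,-18)):
        for j,y in enumerate(range(465,285,-15)):
            k=(abs(P[...,0]-x)<9)&(abs(P[...,1]-y)<8); 
            if k.any(): g[i,j]=np.nanmedian(P[k][:,2])
    print(g.round(0))
d=D['top']; im=d['color'][225:330,115:275][:,:,::-1]; im=cv2.convertScaleAbs(im,alpha=1.6)
a=cv2.resize(im,None,fx=5,fy=5,interpolation=cv2.INTER_CUBIC); cv2.imwrite('pics/tray.png',a)
E
```

```text
top bench z 0.6304274909894048
 deck (array([660.3, -94. ]), array([524.2, 280.9]), 2.5) 110.34386232938141 15223
 well 586 [ 476.6 -199.6  110. ] enc 476.5 -190.6 37.6 (array([ 478.9, -193.1]), array([71. , 61.2]), 62.1)
 well 560 [ 560.5 -196.3  110. ] enc 561.8 -194.7 32.5 (array([ 562.1, -198.5]), array([64.9, 53.3]), 3.9)
 well 538 [ 644.1 -192.4  110. ] enc 644.3 -190.3 31.0 (array([ 644.4, -194.3]), array([60. , 52.6]), 2.7)
  potA [441.5 179.  131.3] ang -172.8 [ 3.5 15.1] zmax 137.8 lid ext along n [-24.2  27. ] n -82.8 (array([442. , 179.4]), array([51.9, 12.1]), 8.2) lid [440.7 176.7  91.1]
  potB [ 549.7 -356.4  130.7] ang -157.5 [ 3.6 15. ] zmax 136.4 lid ext along n [-23.1  28.7] n -67.5 (array([ 550.4, -357.2]), array([51.3, 13.7]), 21.4) lid [ 548.5 -352.2   90.8]
  potC [ 427.3 -363.5  130.9] ang 173.5 [ 3.6 15.1] zmax 137.3 lid ext along n [-23.   29.1] n -96.5 (array([ 426.6, -364.8]), array([13.8, 51.4]), 86.5) lid [ 426.5 -359.6   91.1]
 fin 238 [507.1 -55.7 155. ] (array([508. , -56.3]), array([12.4, 69.7]), 2.4)
 knob 118 [429.9  -1.9 153.4] (array([429.7,  -2.
[... 2522 characters left out ...]
   4.]
 [  2.  nan  25.  24.  23.  23.  17.   6.   5.   7.  15.   4.]
 [ nan  nan  26.  23.  24.  25.  17.   6.   7.   9.  16.   5.]
 [  2.  nan  24.  24.  23.  23.  21.   5.   7.  nan  18.  15.]
 [  2.  nan  42.  49.  29.  24.  20.  90.  94. 106.  66.  57.]
 [  0.  nan  31.  25.  23.  23.  18.   6.   6.   8.  25.  24.]
 [  1.  nan  25.  23.  23.  23.  16.   6.   7.   8.  17.  20.]
 [  1.  nan  25.  24.  23.  24.  18.   7.   6.   7.  14.   9.]
 [  0.  nan  23.  21.  22.  20.  14.   7.   7.   7.  16.  11.]
 [ -0.   1.   8.  11.   4.   5.   5.   5.   5.   4.   3.   7.]
 [ -1.   0.   2.   2.   1.   2.   2.   1.   3.   2.   2.   2.]
 [ -2.  -0.  -0.   0.   0.   0.  -1.  -2.  -1.  -0.  -1.  -1.]]
```

View pics/tray.png

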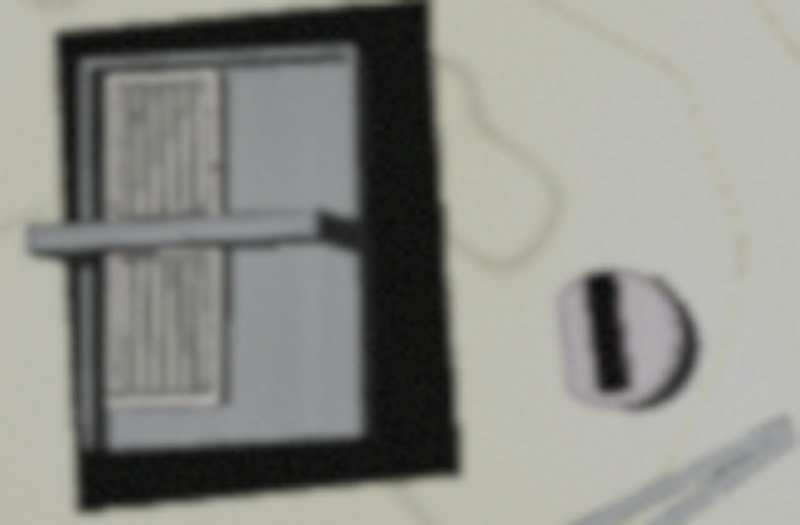

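The tray's far (+x) wall is visible, so its open end faces the robot (-x). There are two cassettes at its left, and the flats of all three pots face roughly +y. The tool cannot tilt, so I'll tip the tray by levering its closed half on the bath's left rim while holding the bail. First I move over to the cover fin.

Create go.py:
```python
import sys; from h import *
# usage: go.py x y z yawdeg [x y z yawdeg ...]: each from current pose, tool axes
s=state(); p=s['eef_pos']; yaw=s['tcp_rot'][2]
print('pos',p.round(1),'yaw',np.degrees(yaw).round(2),'open',round(s['opening'],3),'grip',round(s['grip_force'],1),'F',s['ft_force'].round(1),'t',round(s['t'],2),'j6',round(s['joints'][5],2))
R=np.array([[np.cos(yaw),np.sin(yaw),0],[np.sin(yaw),-np.cos(yaw),0],[0,0,-1]])
a=list(map(float,sys.argv[1:]))
for i in range(0,len(a),4):
    d=R.T@(np.array(a[i:i+3])-p); r=-(np.radians(a[i+3])-yaw); r=(r+np.pi)%(2*np.pi)-np.pi
    print('slide',(d/1000).round(4),'roll',round(r,4))
```

```text
(no output)
```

Emit:
step_arm:
  increments:
    - {"slide": [-0.168,-0.18,-0.02],"roll": 0}
    - {"slide": [-0.168,-0.18,-0.02],"roll": 0}
    - {"slide": [-0.168,-0.18,-0.02],"roll": 0}
    - {"slide": [-0.168,-0.18,-0.02],"roll": 0}
  fingers: 0.5

```text
t: 2.2
eef_pos: [285.7, 379.0, 235.0]
tcp_rot: [3.141, 0.0, 2.86]
ft_force: [0.7, 1.1, 0.1]
opening: 0.637
grip_force: 0.0
```

Emit:
step_arm:
  increments:
    - {"slide": [-0.168,-0.18,0],"roll": 0}
    - {"slide": [-0.168,-0.18,0],"roll": 0}
    - {"slide": [-0.168,-0.18,0],"roll": 0}
    - {"slide": [-0.168,-0.18,0],"roll": 0}

```text
t: 2.7
eef_pos: [397.1, 159.2, 235.0]
tcp_rot: [3.141, 0.001, 2.86]
ft_force: [1.0, -0.2, -0.1]
opening: 0.499
grip_force: 0.0
```

Emit:
step_arm:
  increments:
    - {"slide": [-0.168,-0.18,0],"roll": 0.9}
    - {"slide": [-0.168,-0.18,0],"roll": 0.9}
    - {"slide": [-0.168,-0.18,0],"roll": 0.9}
    - {"slide": [-0.168,-0.18,0],"roll": 0.9}
    - {"slide": [-0.168,-0.18,0],"roll": 0.9}

```text
t: 3.32
eef_pos: [509.0, -61.8, 234.2]
tcp_rot: [3.141, 0.0, 1.95]
ft_force: [-0.1, 0.6, 0.5]
opening: 0.5
grip_force: 0.0
```

```bash
python3 go.py 507 -57 200 92.45 507 -57 124 92.45
```

```text
pos [509.  -61.8 234.2] yaw 111.74 open 0.5 grip 0.0 F [-0.1  0.6  0.5] t 3.33 j6 -0.63
slide [ 0.0052 -0.0001  0.0342] roll 0.3367
slide [ 5.200e-03 -1.000e-04  1.102e-01] roll 0.3367
```

Emit:
step_arm:
  increments:
    - {"slide": [0.0052,0,0.03],"roll": 0.337}
    - {"slide": [0.0052,0,0.03],"roll": 0.337}
    - {"slide": [0.0052,0,0.07],"roll": 0.337}
    - {"slide": [0.0052,0,0.11],"roll": 0.337}
    - {"slide": [0.0052,0,0.11],"roll": 0.337}

```text
t: 3.95
eef_pos: [504.7, -53.4, 122.9]
tcp_rot: [-3.137, -0.001, 1.623]
ft_force: [-0.4, -0.1, 0.1]
opening: 0.502
grip_force: 0.0
```

Emit:
step_arm:
  increments:
    - {"slide": [0,0,0],"roll": 0}
    - {"slide": [0,0,0],"roll": 0}
    - {"slide": [0,0,0],"roll": 0}
    - {"slide": [0,0,0],"roll": 0}
    - {"slide": [0,0,0],"roll": 0}
  fingers: 0

```text
t: 4.58
eef_pos: [506.2, -53.7, 125.2]
tcp_rot: [3.14, 0.0, 1.622]
ft_force: [-0.2, 0.4, 5.6]
opening: 0.123
grip_force: 30.0
```

```bash
python3 go.py 687 -49 124 92.45
```

```text
pos [506.2 -53.7 125.2] yaw 92.95 open 0.123 grip 30.0 F [-0.2  0.4  5.6] t 4.58 j6 -0.29
slide [-0.0046  0.1808  0.0012] roll 0.0087
```

Emit:
step_arm:
  increments:
    - {"slide": [0,0.04,0.001],"roll": 0.009}
    - {"slide": [-0.001,0.08,0.001],"roll": 0.009}
    - {"slide": [-0.001,0.12,0.001],"roll": 0.009}
    - {"slide": [-0.0015,0.16,0.001],"roll": 0.009}
    - {"slide": [-0.0015,0.182,0.001],"roll": 0.009}

```text
t: 5.2
eef_pos: [681.3, -45.5, 124.6]
tcp_rot: [-3.123, -0.001, 1.615]
ft_force: [-60.2, -5.0, 39.9]
opening: 0.321
grip_force: 30.1
```

Emit:
step_arm:
  increments:
    - {"slide": [0,0.003,0],"roll": 0}
    - {"slide": [0,0.003,0],"roll": 0}

```text
t: 5.45
eef_pos: [681.0, -45.6, 124.6]
tcp_rot: [-3.118, -0.002, 1.615]
ft_force: [-59.1, -2.7, 38.6]
opening: 0.322
grip_force: 30.0
```

```bash
python3 go.py 690 -49 124 92.45
```

```text
pos [681.  -45.6 124.6] yaw 92.52 open 0.322 grip 30.0 F [-59.1  -2.7  38.6] t 5.45 j6 -0.2
slide [-0.0038  0.0088  0.0006] roll 0.0012
```

Emit:
step_arm:
  increments:
    - {"slide": [0,-0.01,0],"roll": 0}
    - {"slide": [0,-0.01,0],"roll": 0}

```text
t: 5.7
eef_pos: [672.2, -46.1, 124.3]
tcp_rot: [-3.123, -0.001, 1.615]
ft_force: [-51.1, -2.4, 30.6]
opening: 0.129
grip_force: 30.0
```

Emit:
step_arm:
  increments:
    - {"slide": [0,0,0],"roll": 0}
    - {"slide": [0,0,0],"roll": 0}
    - {"slide": [0,0,-0.04],"roll": 0}
    - {"slide": [0,0,-0.1],"roll": 0}
    - {"slide": [0,0,-0.1],"roll": 0}
  fingers: 0.6

```text
t: 6.32
eef_pos: [682.2, -46.2, 228.4]
tcp_rot: [3.134, 0.002, 1.614]
ft_force: [0.1, 0.2, -0.8]
opening: 0.574
grip_force: 0.0
```

```bash
python3 go.py 490.5 369.8 222 91.8
```

```text
pos [682.2 -46.2 228.4] yaw 92.47 open 0.574 grip 0.0 F [ 0.1  0.2 -0.8] t 6.33 j6 -0.21
slide [ 0.4239 -0.1735  0.0064] roll 0.0117
```

Emit:
step_arm:
  increments:
    - {"slide": [0.212,-0.087,0],"roll": 0}
    - {"slide": [0.212,-0.087,0],"roll": 0}
    - {"slide": [0.212,-0.087,0],"roll": 0}
    - {"slide": [0.212,-0.087,0],"roll": 0}

```text
t: 6.82
eef_pos: [583.0, 164.2, 222.8]
tcp_rot: [-3.14, -0.0, 1.615]
ft_force: [0.5, 0.3, 0.7]
opening: 0.599
grip_force: 0.0
```

Emit:
step_arm:
  increments:
    - {"slide": [0.212,-0.087,0.006],"roll": 0.012}
    - {"slide": [0.212,-0.087,0.006],"roll": 0.012}
    - {"slide": [0.212,-0.087,0.006],"roll": 0.012}
    - {"slide": [0.212,-0.087,0.006],"roll": 0.012}
    - {"slide": [0.212,-0.087,0.006],"roll": 0.012}

```text
t: 7.45
eef_pos: [486.8, 372.2, 216.6]
tcp_rot: [-3.14, 0.0, 1.606]
ft_force: [-0.4, -1.4, -0.1]
opening: 0.598
grip_force: 0.0
```

```bash
python3 - <<'E'
from meas import *
s=state(); p=s['eef_pos']
d=snap('top','a1'); pickle.dump(d,open('a1.pkl','wb'))
P=world(d)
q=blob(d,(487,369),110,88,115); print(' bail',len(q),q.mean(0).round(1),rect(q))
q=blob(d,(690,-48),60,130,165); print(' fin',len(q),q.mean(0).round(1),rect(q))
for c in('side',):
    e=snap(c); q=blob(e,p,75,p[2]-2,p[2]+25); print(c,'fingers',p.round(1),len(q),q.mean(0).round(1),rect(q))
q=blob(d,p,75,p[2]-2,p[2]+25);print('top fingers',len(q))
for xy in [(570,-55),(540,-20),(600,-90),(570,10),(570,22),(560,40)]:
    k=(np.hypot(P[...,0]-xy[0],P[...,1]-xy[1])<8); print(xy,np.nanmedian(P[k][:,2]).round(1) if k.any() else None)
E
python3 go.py 490.5 369.8 79 91.8
```

```text
bail 288 [491.2 351.9 106.5] (array([491.5, 354.2]), array([13.6, 97.6]), 1.9)
 fin 271 [669.8 -48.7 153.6] (array([671.7, -49.1]), array([13.1, 69.4]), 2.3)
side fingers [486.8 372.2 216.6] 91 [488.8 363.7 229.6] (array([486.6, 368. ]), array([75.1, 27.6]), 1.9)
top fingers 22
(570, -55) 15.4
(540, -20) 15.5
(600, -90) 15.5
(570, 10) 16.2
(570, 22) 16.8
(560, 40) 118.5
pos [488.3 370.  216.9] yaw 91.83 open 0.601 grip 0.0 F [ 1.4 -0.4  0.6] t 7.55 j6 0.51
slide [-0.0002  0.0022  0.1379] roll 0.0005
```

Run:
```python
from meas import *
d=pickle.load(open('a1.pkl','rb')); P=world(d).reshape(-1,3); P=P[~np.isnan(P[:,0])]
a=np.radians(2.45); o=np.array([573.,-52.3])
x=(P[:,:2]-o)@np.array([np.cos(a),np.sin(a)]); y=(P[:,:2]-o)@np.array([-np.sin(a),np.cos(a)])
for yy in list(range(64,104,3))+[-70,-76,-79,-82,-85,-88,-92]:
    k=(abs(x)<60)&(abs(y-yy)<1.5); print(yy,np.percentile(P[k,2],[10,50,90]).round(0) if k.any() else None,end=' ')
print()
for xx in list(range(-130,-80,6))+list(range(60,110,5)):
    k=(abs(y)<50)&(abs(x-xx)<2.5); print(xx,np.percentile(P[k,2],[10,50,90]).round(0) if k.any() else None,end=' ')
```

```text
64 [13. 17. 19.] 67 [13. 16. 19.] 70 [13. 16. 19.] 73 [13. 16. 20.] 76 [13. 16. 20.] 79 [107. 110. 112.] 82 [107. 111. 113.] 85 [107. 111. 113.] 88 [108. 111. 115.] 91 [117. 120. 122.] 94 [116. 119. 122.] 97 [-2.  0.  3.] 100 [-2.  0.  3.] 103 [-3.  0.  3.] -70 [14. 16. 20.] -76 [13. 16. 19.] -79 [ 17.  58. 103.] -82 [ 35. 108. 112.] -85 [108. 110. 114.] -88 [108. 111. 113.] -92 [109. 116. 122.] 
-130 [108. 112. 119.] -124 [107. 111. 116.] -118 [108. 111. 115.] -112 [108. 110. 114.] -106 [107. 110. 113.] -100 [105. 109. 113.] -94 [108. 110. 113.] -88 [108. 110. 113.] -82 None 60 [12. 16. 19.] 65 [13. 16. 19.] 70 [13. 16. 19.] 75 [13. 16. 19.] 80 [13. 16. 19.] 85 [ 14. 114. 119.] 90 [ 18.  59. 118.] 95 [117. 141. 160.] 100 [117. 158. 162.] 105 [115. 156. 160.]
```

Emit:
step_arm:
  increments:
    - {"slide": [0,0.0022,0.05],"roll": 0}
    - {"slide": [0,0.0022,0.09],"roll": 0}
    - {"slide": [0,0.0022,0.11],"roll": 0}
    - {"slide": [0,0.0022,0.13],"roll": 0}
    - {"slide": [0,0.0022,0.138],"roll": 0}

```text
t: 8.18
eef_pos: [491.1, 368.7, 78.4]
tcp_rot: [-3.14, 0.001, 1.6]
ft_force: [-0.2, 0.6, 0.3]
opening: 0.601
grip_force: 0.0
```

Emit:
step_arm:
  increments:
    - {"slide": [0,0,0],"roll": 0}
    - {"slide": [0,0,0],"roll": 0}
    - {"slide": [0,0,0],"roll": 0}
    - {"slide": [0,0,0],"roll": 0}
    - {"slide": [0,0,0],"roll": 0}
  fingers: 0

```text
t: 8.8
eef_pos: [490.9, 370.3, 79.9]
tcp_rot: [3.141, -0.0, 1.602]
ft_force: [2.8, -0.3, -0.3]
opening: 0.134
grip_force: 1.3
```

Emit:
step_arm:
  increments:
    - {"slide": [0,0,0],"roll": 0}
    - {"slide": [0,0,-0.01],"roll": 0}
    - {"slide": [0,0,-0.03],"roll": 0}
    - {"slide": [0,0,-0.055],"roll": 0}
    - {"slide": [0,0,-0.08],"roll": 0}

```text
t: 9.43
eef_pos: [490.4, 370.0, 160.5]
tcp_rot: [-3.141, 0.0, 1.602]
ft_force: [-0.1, 0.1, -4.8]
opening: 0.126
grip_force: 30.0
```

Emit:
step_arm:
  increments:
    - {"slide": [0,0,-0.025],"roll": 0}
    - {"slide": [0,0,-0.05],"roll": 0}
    - {"slide": [0,0,-0.07],"roll": 0}
    - {"slide": [0,0,-0.085],"roll": 0}
    - {"slide": [0,0,-0.085],"roll": 0}

```text
t: 10.05
eef_pos: [490.8, 370.3, 245.5]
tcp_rot: [3.14, -0.001, 1.602]
ft_force: [-0.2, -0.5, -4.8]
opening: 0.124
grip_force: 30.0
```

```bash
python3 go.py 570 -38 245 182.45
python3 - <<'E'
from meas import *
d=snap('side','lift'); cv2.imwrite('pics/lift.png',cv2.resize(cv2.convertScaleAbs(d['color'][60:300,120:440,::-1],alpha=1.3),None,fx=2,fy=2))
E
```

```text
pos [490.8 370.3 245.5] yaw 91.78 open 0.124 grip 30.0 F [-0.2 -0.5 -4.8] t 10.05 j6 0.51
slide [-0.4105  0.0665  0.0005] roll -1.5825
```

View pics/lift.png

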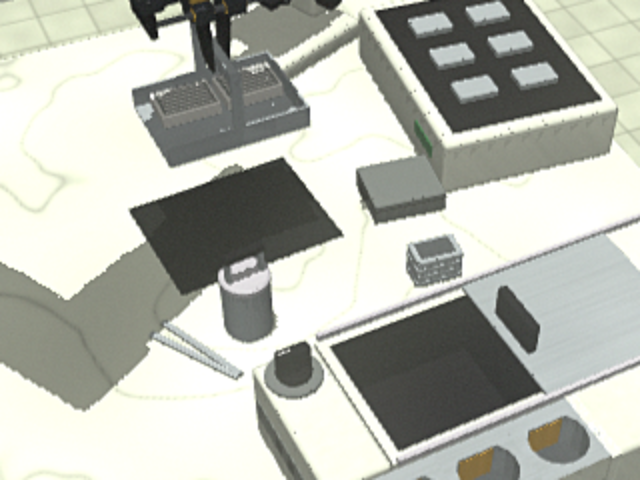

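Tray held level at about (220,105) in the crop with both cassettes still in it; the bath at (430,370) lies open.

Emit:
step_arm:
  increments:
    - {"slide": [-0.01,0.002,0],"roll": 0}
    - {"slide": [-0.03,0.005,0],"roll": 0}
    - {"slide": [-0.055,0.009,0],"roll": 0}
    - {"slide": [-0.08,0.013,0],"roll": 0}
    - {"slide": [-0.105,0.017,0],"roll": 0}

```text
t: 10.72
eef_pos: [511.1, 263.6, 244.3]
tcp_rot: [-3.141, 0.0, 1.601]
ft_force: [1.1, -0.1, -4.9]
opening: 0.122
grip_force: 30.0
```

Emit:
step_arm:
  increments:
    - {"slide": [-0.025,0.004,0],"roll": 0}
    - {"slide": [-0.05,0.008,0],"roll": 0}
    - {"slide": [-0.075,0.012,0],"roll": 0}
    - {"slide": [-0.1,0.016,0],"roll": 0}
    - {"slide": [-0.125,0.02,0],"roll": 0}

```text
t: 11.35
eef_pos: [534.6, 139.3, 244.4]
tcp_rot: [-3.141, 0.0, 1.601]
ft_force: [-0.8, -0.2, -4.6]
opening: 0.123
grip_force: 30.0
```

Emit:
step_arm:
  increments:
    - {"slide": [-0.02,0.003,0],"roll": -0.06}
    - {"slide": [-0.04,0.006,0],"roll": -0.2}
    - {"slide": [-0.06,0.01,0],"roll": -0.35}
    - {"slide": [-0.08,0.013,0],"roll": -0.5}
    - {"slide": [-0.1,0.016,0],"roll": -0.65}

```text
t: 11.98
eef_pos: [553.5, 40.1, 244.3]
tcp_rot: [-3.141, -0.0, 2.256]
ft_force: [-0.7, -0.5, -4.9]
opening: 0.121
grip_force: 30.0
```

Emit:
step_arm:
  increments:
    - {"slide": [0,0,0],"roll": -0.14}
    - {"slide": [0,0,0],"roll": -0.28}
    - {"slide": [0,0,0],"roll": -0.42}
    - {"slide": [0,0,0],"roll": -0.56}
    - {"slide": [0,0,0],"roll": -0.7}

```text
t: 12.6
eef_pos: [553.4, 40.7, 244.3]
tcp_rot: [-3.141, -0.001, 2.956]
ft_force: [-0.3, -0.7, -4.1]
opening: 0.126
grip_force: 30.0
```

```bash
python3 go.py 570 -38 215 182.45
```

```text
pos [553.4  40.7 244.3] yaw 169.35 open 0.126 grip 30.0 F [-0.3 -0.7 -4.1] t 12.6 j6 -1.43
slide [-0.0309 -0.0743  0.0293] roll -0.2287
```

Emit:
step_arm:
  increments:
    - {"slide": [-0.006,-0.015,0.005],"roll": -0.05}
    - {"slide": [-0.013,-0.032,0.012],"roll": -0.12}
    - {"slide": [-0.021,-0.05,0.02],"roll": -0.18}
    - {"slide": [-0.028,-0.066,0.027],"roll": -0.229}
    - {"slide": [-0.031,-0.0743,0.0293],"roll": -0.229}

```text
t: 13.22
eef_pos: [569.8, -38.5, 214.7]
tcp_rot: [3.141, -0.001, -3.104]
ft_force: [0.4, 0.3, -4.1]
opening: 0.124
grip_force: 30.0
```

```bash
python3 go.py 570 -38 199 182.45 570 -38 165 182.45
python3 - <<'E'
from meas import *
d=snap('top'); q=blob(d,(570,-38),140,150,178); print('tray walls',rect(q)); q=blob(d,(570,-38),140,225,250); print('bail',q.mean(0) if len(q) else 0)
E
```

```text
pos [569.8 -38.5 214.7] yaw -177.85 open 0.124 grip 30.0 F [ 0.4  0.3 -4.1] t 13.22 j6 -1.79
slide [-0.0002  0.0005  0.0157] roll -0.0053
slide [-0.0002  0.0005  0.0497] roll -0.0053
tray walls (array([551.6,  48.7]), array([0.1, 8.3]), 89.0)
bail 0
```

Emit:
step_arm:
  increments:
    - {"slide": [0,0,0.012],"roll": 0}
    - {"slide": [0,0,0.018],"roll": 0}
    - {"slide": [0,0,0.023],"roll": 0}
    - {"slide": [0,0,0.027],"roll": 0}
    - {"slide": [0,0,0.03],"roll": 0}

```text
t: 13.9
eef_pos: [570.8, -37.1, 186.0]
tcp_rot: [-3.141, 0.001, -3.102]
ft_force: [-2.8, -7.0, 11.9]
opening: 0.124
grip_force: 30.0
```

```bash
python3 go.py 570 -38 165 182.45
python3 - <<'E'
from meas import *
d=snap('side'); cv2.imwrite('pics/tip1.png',cv2.resize(cv2.convertScaleAbs(d['color'][60:360,160:480,::-1],alpha=1.3),None,fx=2,fy=2))
E
```

```text
pos [570.8 -37.1 186. ] yaw -177.73 open 0.124 grip 30.0 F [-2.8 -7.  11.9] t 13.9 j6 -1.79
slide [ 0.0008 -0.0009  0.021 ] roll -0.0032
```

View pics/tip1.png

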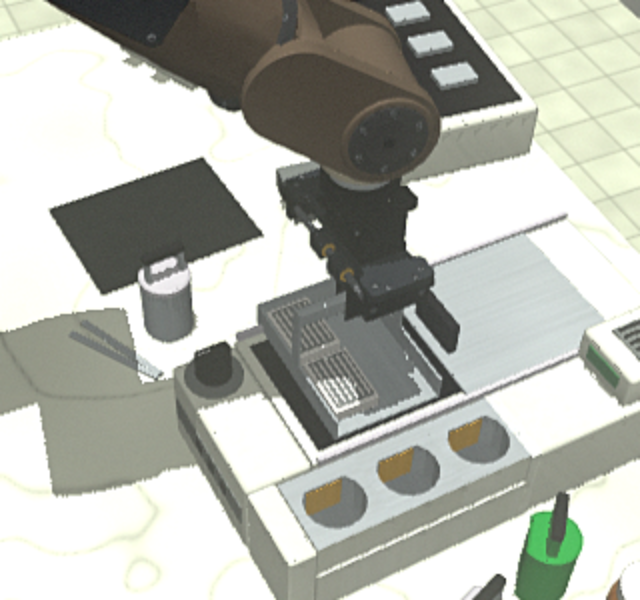

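The tray has started to tip, with its open end towards the wells side of the bath (350,410 in the crop). I keep lowering.

Emit:
step_arm:
  increments:
    - {"slide": [0,0,0.003],"roll": 0}
    - {"slide": [0,0,0.006],"roll": 0}
    - {"slide": [0,0,0.009],"roll": 0}
    - {"slide": [0,0,0.012],"roll": 0}
    - {"slide": [0,0,0.014],"roll": 0}

```text
t: 14.58
eef_pos: [573.6, -39.8, 175.5]
tcp_rot: [-3.136, 0.01, -3.102]
ft_force: [-1.0, -19.8, 28.5]
opening: 0.147
grip_force: 30.0
```

Emit:
step_arm:
  increments:
    - {"slide": [0,-0.001,0.002],"roll": 0}
    - {"slide": [0,-0.002,0.004],"roll": 0}
    - {"slide": [0,-0.003,0.006],"roll": 0}
    - {"slide": [0,-0.004,0.008],"roll": 0}
    - {"slide": [0,-0.005,0.009],"roll": 0}

```text
t: 15.2
eef_pos: [574.4, -46.0, 167.1]
tcp_rot: [-3.134, 0.012, -3.102]
ft_force: [0.8, -24.0, 28.5]
opening: 0.162
grip_force: 30.0
```

```bash
python3 go.py 570 -38 165 182.45
python3 - <<'E'
from meas import *
d=snap('side'); cv2.imwrite('pics/tip2.png',cv2.resize(cv2.convertScaleAbs(d['color'][150:310,230:420,::-1],alpha=1.3),None,fx=3,fy=3))
E
```

```text
pos [574.4 -46.  167.1] yaw -177.74 open 0.162 grip 30.0 F [  0.8 -24.   28.5] t 15.2 j6 -1.8
slide [0.004  0.0082 0.0021] roll -0.0034
```

View pics/tip2.png

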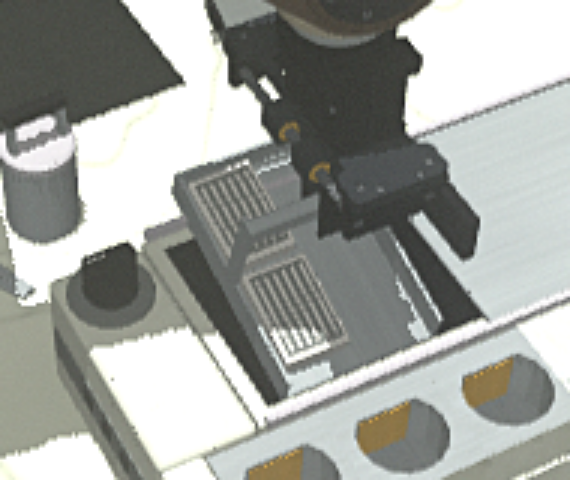

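Emit:
step_arm:
  increments:
    - {"slide": [0,-0.002,0.003],"roll": 0}
    - {"slide": [0,-0.004,0.006],"roll": 0}
    - {"slide": [0,-0.006,0.009],"roll": 0}
    - {"slide": [0,-0.008,0.011],"roll": 0}
    - {"slide": [0,-0.01,0.013],"roll": 0}

```text
t: 15.88
eef_pos: [574.8, -56.7, 153.7]
tcp_rot: [-3.133, 0.012, -3.102]
ft_force: [2.3, -28.8, 23.2]
opening: 0.18
grip_force: 30.0
```

Emit:
step_arm:
  increments:
    - {"slide": [0,0,0],"roll": 0}
    - {"slide": [0,0,0],"roll": 0}
    - {"slide": [0,0,0],"roll": 0}
    - {"slide": [0,0,0],"roll": 0}
    - {"slide": [0,0,0],"roll": 0}

```text
t: 16.5
eef_pos: [574.8, -56.8, 153.6]
tcp_rot: [-3.133, 0.011, -3.102]
ft_force: [0.9, -30.1, 23.3]
opening: 0.183
grip_force: 30.0
```

```bash
python3 go.py 570 -38 165 182.45
python3 - <<'E'
from meas import *
d=snap('side'); cv2.imwrite('pics/tip3.png',cv2.resize(cv2.convertScaleAbs(d['color'][150:310,230:420,::-1],alpha=1.3),None,fx=3,fy=3))
E
```

```text
pos [574.8 -56.8 153.6] yaw -177.74 open 0.183 grip 30.0 F [  0.9 -30.1  23.3] t 16.5 j6 -1.82
slide [ 0.0041  0.0189 -0.0114] roll -0.0033
```

View pics/tip3.png

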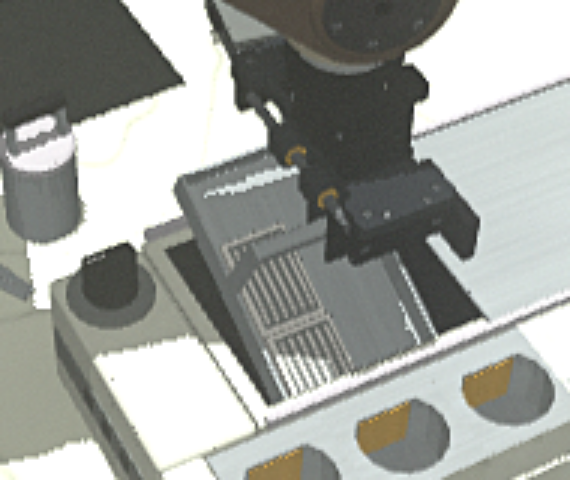

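Both cassettes have slid to the open end, with the first down by the far wall. I pull the tray back up along its slope so they drop off.

Emit:
step_arm:
  increments:
    - {"slide": [0,0.012,-0.008],"roll": 0}
    - {"slide": [0,0.024,-0.016],"roll": 0}
    - {"slide": [0,0.032,-0.022],"roll": 0}
    - {"slide": [0,0.036,-0.024],"roll": 0}
    - {"slide": [0,0.036,-0.024],"roll": 0}

```text
t: 17.18
eef_pos: [572.6, -17.2, 177.3]
tcp_rot: [-3.138, 0.01, -3.102]
ft_force: [1.3, -8.7, 23.2]
opening: 0.136
grip_force: 30.0
```

```bash
python3 go.py 570 -38 165 182.45
python3 - <<'E'
from meas import *
d=snap('side'); cv2.imwrite('pics/tip4.png',cv2.resize(cv2.convertScaleAbs(d['color'][150:310,230:420,::-1],alpha=1.3),None,fx=3,fy=3))
E
```

```text
pos [572.6 -17.2 177.3] yaw -177.73 open 0.136 grip 30.0 F [ 1.3 -8.7 23.2] t 17.18 j6 -1.75
slide [ 0.0034 -0.0207  0.0123] roll -0.0031
```

View pics/tip4.png

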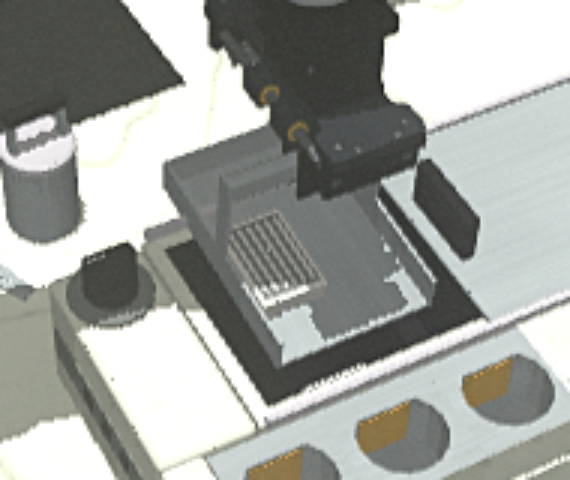

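One cassette is in the bath and one is still on the tray. I tip again.

Emit:
step_arm:
  increments:
    - {"slide": [0,-0.004,0.004],"roll": 0}
    - {"slide": [0,-0.008,0.008],"roll": 0}
    - {"slide": [0,-0.012,0.012],"roll": 0}
    - {"slide": [0,-0.016,0.015],"roll": 0}
    - {"slide": [0,-0.02,0.018],"roll": 0}

```text
t: 17.85
eef_pos: [573.9, -39.6, 160.1]
tcp_rot: [-3.135, 0.011, -3.102]
ft_force: [-0.3, -21.9, 27.3]
opening: 0.176
grip_force: 30.0
```

Emit:
step_arm:
  increments:
    - {"slide": [0,-0.003,0.003],"roll": 0}
    - {"slide": [0,-0.005,0.005],"roll": 0}
    - {"slide": [0,-0.005,0.005],"roll": 0}
    - {"slide": [0,-0.005,0.005],"roll": 0}
    - {"slide": [0,-0.005,0.005],"roll": 0}

```text
t: 18.48
eef_pos: [574.0, -44.7, 154.6]
tcp_rot: [-3.135, 0.011, -3.102]
ft_force: [0.1, -23.9, 25.5]
opening: 0.18
grip_force: 30.0
```

Emit:
step_arm:
  increments:
    - {"slide": [0,0.012,-0.008],"roll": 0}
    - {"slide": [0,0.024,-0.016],"roll": 0}
    - {"slide": [0,0.032,-0.022],"roll": 0}
    - {"slide": [0,0.036,-0.026],"roll": 0}
    - {"slide": [0,0.036,-0.03],"roll": 0}

```text
t: 19.1
eef_pos: [568.7, -4.5, 180.0]
tcp_rot: [3.141, -0.001, -3.102]
ft_force: [-0.3, -0.1, -4.5]
opening: 0.122
grip_force: 30.0
```

```bash
python3 go.py 570 -38 165 182.45
python3 - <<'E'
from meas import *
d=snap('side'); cv2.imwrite('pics/tip5.png',cv2.resize(cv2.convertScaleAbs(d['color'][150:310,230:420,::-1],alpha=1.3),None,fx=3,fy=3))
E
```

```text
pos [568.7  -4.5 180. ] yaw -177.72 open 0.122 grip 30.0 F [-0.3 -0.1 -4.5] t 19.1 j6 -1.73
slide [ 0.     -0.0335  0.015 ] roll -0.003
```

View pics/tip5.png

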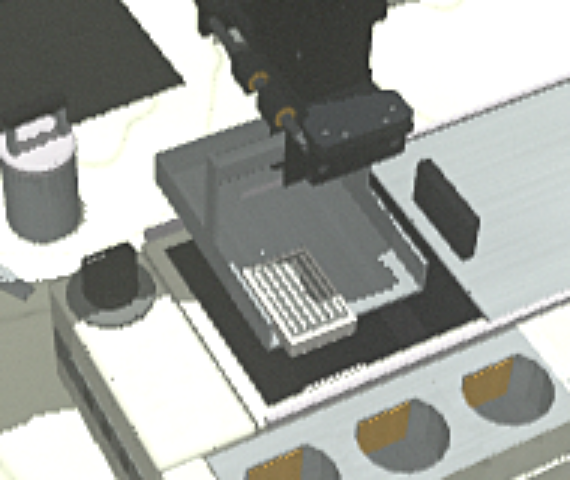

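Emit:
step_arm:
  increments:
    - {"slide": [0,-0.008,0.007],"roll": 0}
    - {"slide": [0,-0.016,0.013],"roll": 0}
    - {"slide": [0,-0.024,0.018],"roll": 0}
    - {"slide": [0,-0.03,0.022],"roll": 0}
    - {"slide": [0,-0.03,0.024],"roll": 0}

```text
t: 19.77
eef_pos: [571.1, -36.9, 157.3]
tcp_rot: [-3.14, 0.002, -3.103]
ft_force: [-5.3, -12.0, 20.2]
opening: 0.166
grip_force: 30.0
```

Emit:
step_arm:
  increments:
    - {"slide": [0,0.05,-0.025],"roll": 0}
    - {"slide": [0,0.055,-0.03],"roll": 0}
    - {"slide": [0,0.055,-0.035],"roll": 0}

```text
t: 20.15
eef_pos: [567.9, 19.9, 190.7]
tcp_rot: [3.142, -0.001, -3.102]
ft_force: [-0.6, -0.8, -3.7]
opening: 0.125
grip_force: 30.0
```

```bash
python3 go.py 570 -38 165 182.45
python3 - <<'E'
from meas import *
d=snap('side'); cv2.imwrite('pics/tip6.png',cv2.resize(cv2.convertScaleAbs(d['color'][150:310,230:420,::-1],alpha=1.3),None,fx=2,fy=2))
E
```

```text
pos [567.9  19.9 190.7] yaw -177.71 open 0.125 grip 30.0 F [-0.6 -0.8 -3.7] t 20.15 j6 -1.69
slide [ 0.0002 -0.0579  0.0257] roll -0.0028
```

View pics/tip6.png

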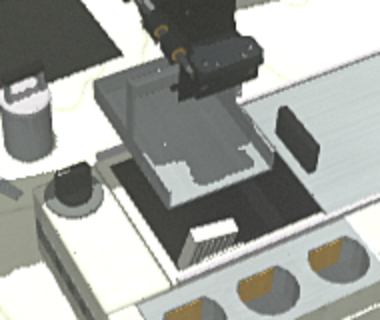

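Tray empty; the second cassette stands against the far wall at about (215,235) in the crop. I take the tray back to its mat and check the bath on the way.

Emit:
step_arm:
  increments:
    - {"slide": [0,0,-0.025],"roll": 0}
    - {"slide": [0,0,-0.05],"roll": 0}
    - {"slide": [0,0.02,-0.055],"roll": 0.15}
    - {"slide": [0,0.06,-0.055],"roll": 0.32}
    - {"slide": [0,0.1,-0.055],"roll": 0.48}

```text
t: 20.82
eef_pos: [564.3, 119.7, 245.5]
tcp_rot: [-3.141, -0.001, 2.694]
ft_force: [1.1, -0.5, -2.5]
opening: 0.124
grip_force: 30.0
```

```bash
python3 go.py 490.5 370 245 91.8
python3 - <<'E'
from meas import *
for c in ('top','side'):
    d=snap(c); pickle.dump(d,open(c+'b.pkl','wb')); P=world(d).reshape(-1,3); P=P[~np.isnan(P[:,0])]
    a=np.radians(2.45); o=np.array([573.,-52.3])
    x=(P[:,:2]-o)@np.array([np.cos(a),np.sin(a)]); y=(P[:,:2]-o)@np.array([-np.sin(a),np.cos(a)])
    print(c)
    for xx in range(-80,85,16):
        r=[]
        for yy in range(72,-80,-12):
            k=(abs(x-xx)<8)&(abs(y-yy)<6); r.append(int(np.percentile(P[k,2],80)) if k.any() else -1)
        print(xx,r)
E
```

```text
pos [564.3 119.7 245.5] yaw 154.33 open 0.124 grip 30.0 F [ 1.1 -0.5 -2.5] t 20.82 j6 -1.03
slide [0.1749 0.1936 0.0005] roll 1.0913
top
-80 [18, 19, 18, 17, 19, 17, 18, 105, 17, 19, 21, 17, 19]
-64 [19, 18, 18, 18, 17, 18, 17, 17, 18, 16, 18, 17, 17]
-48 [18, 31, 30, 32, 33, 33, 33, 20, 17, 18, 18, 65, 92]
-32 [19, 33, 35, 34, 34, 35, 34, 32, 17, 17, 18, 72, 91]
-16 [106, 33, 34, 34, 35, 35, 35, 33, 18, 19, 18, 68, 92]
0 [187, 32, 33, 34, 34, 33, 33, 31, 17, 17, 19, 48, 90]
16 [211, 18, 17, 18, 18, 17, 17, 17, 17, 18, 18, 17, 18]
32 [72, 17, 18, 18, 18, 17, 17, 18, 17, 18, 17, 18, 18]
48 [111, 18, 18, 18, 17, 18, 18, 17, 17, 17, 18, 17, 18]
64 [17, 18, 18, 17, 17, 18, 17, 17, 17, 17, 17, 18, 17]
80 [116, 115, 113, 116, 114, 115, 115, 116, 114, 115, 115, 115, 115]
side
-80 [108, -1, -1, -1, -1, -1, -1, -1, -1, -1, -1, -1, -1]
-64 [95, -1, -1, -1, -1, -1, -1, -1, -1, -1, -1, -1, -1]
-48 [91, 31, 31, 31, 33, 33, 32, 29, 18, -1, -1, 88, 91]
-32 [94, 33, 34, 33, 33, 33, 33, 31, 20, -1, -1, 86, 93]
-16 [95, 31, 33, 33, 34, 33, 33, 31, 17, -1, -1, 87, 90]
0 [185, 202, 32, 32, 31, 31, 31, 28, 19, -1, -1, 87, -1]
16 [96, 17, 16, 16, 17, 17, 17, 16, 17, -1, -1, -1, -1]
32 [86, 17, 17, 17, 16, 17, 17, 17, 16, -1, -1, -1, -1]
48 [92, 18, 17, 17, 15, 16, 16, 17, 16, -1, -1, -1, 104]
64 [92, 17, 17, 17, 16, 16, 16, 17, 16, -1, -1, -1, -1]
80 [96, 108, 101, 113, 108, 113, 112, 112, 115, 116, 116, 118, 118]
```

One cassette lies flat and one leans with its top at z≈92, below the rim, so both are in the bath.

Emit:
step_arm:
  increments:
    - {"slide": [0.035,0.039,0],"roll": 0.17}
    - {"slide": [0.07,0.078,0],"roll": 0.34}
    - {"slide": [0.105,0.116,0],"roll": 0.5}
    - {"slide": [0.14,0.155,0],"roll": 0.68}
    - {"slide": [0.175,0.194,0],"roll": 0.85}

```text
t: 21.55
eef_pos: [488.9, 370.4, 245.5]
tcp_rot: [-3.141, 0.001, 1.845]
ft_force: [0.3, 0.5, -4.4]
opening: 0.121
grip_force: 30.0
```

Emit:
step_arm:
  increments:
    - {"slide": [0,0,0.03],"roll": 0.15}
    - {"slide": [0,0,0.06],"roll": 0.241}
    - {"slide": [0,0,0.09],"roll": 0.241}
    - {"slide": [0,0,0.12],"roll": 0.241}
    - {"slide": [0,0,0.14],"roll": 0.241}

```text
t: 22.18
eef_pos: [489.0, 368.5, 104.1]
tcp_rot: [-3.14, 0.001, 1.61]
ft_force: [0.7, -0.4, -3.2]
opening: 0.129
grip_force: 30.0
```

```bash
python3 go.py 490.5 370 80 91.8
python3 - <<'E'
from meas import *
d=snap('side'); q=blob(d,(491,370),130,20,80); P=world(d)
for x in (410,430,450,530,550,570):
    k=(abs(P[...,0]-x)<8)&(abs(P[...,1]-350)<40)&(P[...,2]<80); print(x,np.nanmedian(P[k][:,2]).round(1))
for y in (345,325,390,410):
    k=(abs(P[...,0]-450)<40)&(abs(P[...,1]-y)<8)&(P[...,2]<80); print(y,np.nanmedian(P[k][:,2]).round(1))
cv2.imwrite('pics/set1.png',cv2.resize(cv2.convertScaleAbs(d['color'][80:240,140:330,::-1],alpha=1.3),None,fx=2,fy=2))
E
```

```text
pos [489.  368.5 104.1] yaw 92.26 open 0.129 grip 30.0 F [ 0.7 -0.4 -3.2] t 22.18 j6 0.5
slide [0.0014 0.0015 0.0241] roll 0.008
410 37.9
430 42.4
450 42.9
530 42.8
550 43.2
570 46.6
345 43.1
325 1.7
390 45.4
410 46.0
```

View pics/set1.png

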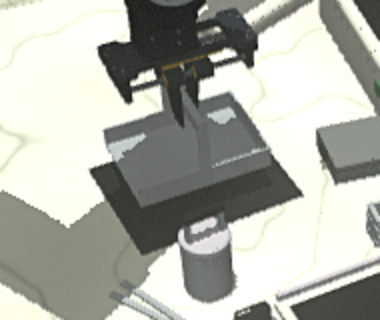

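The tray hangs flat but has slipped about 11 mm up in the pads, so I lower to z≈69.

Emit:
step_arm:
  increments:
    - {"slide": [0,0,0.012],"roll": 0}
    - {"slide": [0,0,0.022],"roll": 0}
    - {"slide": [0,0,0.03],"roll": 0}
    - {"slide": [0,0,0.034],"roll": 0}
    - {"slide": [0,0,0.0345],"roll": 0}

```text
t: 22.85
eef_pos: [488.7, 370.2, 71.8]
tcp_rot: [3.142, -0.0, 1.61]
ft_force: [0.4, -0.5, -3.9]
opening: 0.126
grip_force: 30.0
```

Emit:
step_arm:
  increments:
    - {"slide": [0,0,0],"roll": 0}
    - {"slide": [0,0,0],"roll": 0}
    - {"slide": [0,0,0],"roll": 0}
    - {"slide": [0,0,0],"roll": 0}
    - {"slide": [0,0,0],"roll": 0}
  fingers: 0.5

```text
t: 23.48
eef_pos: [488.7, 370.2, 71.9]
tcp_rot: [3.141, -0.0, 1.61]
ft_force: [0.0, 1.0, 0.2]
opening: 0.493
grip_force: 0.0
```

Emit:
step_arm:
  increments:
    - {"slide": [0,0,-0.03],"roll": 0}
    - {"slide": [0,0,-0.09],"roll": 0}
    - {"slide": [0,0,-0.15],"roll": 0}
    - {"slide": [0,0,-0.155],"roll": 0}

```text
t: 23.98
eef_pos: [489.9, 370.9, 231.4]
tcp_rot: [3.135, -0.004, 1.61]
ft_force: [0.1, -0.7, 0.0]
opening: 0.496
grip_force: 0.0
```

```bash
python3 - <<'E'
from meas import *
d=snap('side'); q=blob(d,(491,370),130,20,45); P=world(d); print(rect(q))
for x in (420,450,530,560):
    k=(abs(P[...,0]-x)<8)&(abs(P[...,1]-350)<40)&(P[...,2]<80); print(x,np.nanmedian(P[k][:,2]).round(1))
d=snap('top'); q=blob(d,(690,-48),60,130,165); print(' fin',len(q),q.mean(0).round(1),rect(q))
E
python3 go.py 671 -50 225 92.45
```

```text
(array([487.5, 372.3]), array([181.8, 137.4]), 1.8)
420 7.0
450 6.6
530 7.8
560 7.9
 fin 273 [669.8 -48.8 153.4] (array([671.8, -49. ]), array([13.3, 69.3]), 2.8)
pos [488.7 370.2 227.4] yaw 92.24 open 0.496 grip 0.0 F [-1.1 -0.  -0.7] t 24.07 j6 0.5
slide [-0.427   0.1658  0.0024] roll -0.0037
```

Emit:
step_arm:
  increments:
    - {"slide": [-0.213,0.083,0],"roll": 0}
    - {"slide": [-0.213,0.083,0],"roll": 0}
    - {"slide": [-0.213,0.083,0],"roll": 0}
    - {"slide": [-0.213,0.083,0],"roll": 0}

```text
t: 24.58
eef_pos: [580.1, 158.0, 224.7]
tcp_rot: [-3.138, 0.0, 1.608]
ft_force: [0.3, 0.9, 0.3]
opening: 0.498
grip_force: 0.0
```

Emit:
step_arm:
  increments:
    - {"slide": [-0.214,0.0825,0],"roll": -0.004}
    - {"slide": [-0.214,0.0825,0],"roll": -0.004}
    - {"slide": [-0.214,0.0825,0],"roll": -0.004}
    - {"slide": [-0.214,0.0825,0],"roll": -0.004}
    - {"slide": [-0.214,0.0825,0],"roll": -0.004}

```text
t: 25.2
eef_pos: [670.7, -52.8, 223.8]
tcp_rot: [-3.138, -0.001, 1.61]
ft_force: [-0.7, 0.2, -0.4]
opening: 0.498
grip_force: 0.0
```

```bash
python3 go.py 670.5 -50 124 92.45
```

```text
pos [670.7 -52.8 223.8] yaw 92.27 open 0.498 grip 0.0 F [-0.7  0.2 -0.4] t 25.2 j6 -0.22
slide [ 0.0028 -0.0001  0.0998] roll -0.0032
```

Emit:
step_arm:
  increments:
    - {"slide": [0.003,0,0.04],"roll": -0.003}
    - {"slide": [0.003,0,0.07],"roll": -0.003}
    - {"slide": [0.003,0,0.09],"roll": -0.003}
    - {"slide": [0.003,0,0.099],"roll": -0.003}

```text
t: 25.7
eef_pos: [669.4, -45.9, 125.5]
tcp_rot: [-3.138, -0.001, 1.618]
ft_force: [-0.5, 0.1, 0.1]
opening: 0.495
grip_force: 0.0
```

Emit:
step_arm:
  increments:
    - {"slide": [0,0,0],"roll": 0}
    - {"slide": [0,0,0],"roll": 0}
    - {"slide": [0,0,0],"roll": 0}
    - {"slide": [0,0,0],"roll": 0}
    - {"slide": [0,0,0],"roll": 0}
  fingers: 0

```text
t: 26.32
eef_pos: [670.9, -47.1, 128.4]
tcp_rot: [3.141, 0.0, 1.617]
ft_force: [0.3, -0.1, 2.5]
opening: 0.121
grip_force: 30.0
```

Emit:
step_arm:
  increments:
    - {"slide": [0,-0.035,0],"roll": 0}
    - {"slide": [0,-0.07,0],"roll": 0}
    - {"slide": [0,-0.105,0],"roll": 0}
    - {"slide": [0,-0.14,0],"roll": 0}
    - {"slide": [0,-0.16,0],"roll": 0}

```text
t: 26.95
eef_pos: [509.9, -54.6, 128.3]
tcp_rot: [3.14, 0.0, 1.617]
ft_force: [2.0, -0.2, 1.5]
opening: 0.124
grip_force: 30.0
```

Emit:
step_arm:
  increments:
    - {"slide": [0,-0.003,0],"roll": 0}
    - {"slide": [0,-0.006,0],"roll": 0}
    - {"slide": [0,-0.008,0],"roll": 0}
    - {"slide": [0,-0.008,0],"roll": 0}

```text
t: 27.45
eef_pos: [503.9, -54.8, 128.3]
tcp_rot: [3.14, 0.0, 1.617]
ft_force: [-0.2, -0.2, 9.0]
opening: 0.121
grip_force: 30.0
```

Emit:
step_arm:
  increments:
    - {"slide": [0,-0.002,0],"roll": 0}
    - {"slide": [0,-0.004,0],"roll": 0}
    - {"slide": [0,-0.006,0],"roll": 0}
    - {"slide": [0,-0.006,0],"roll": 0}

```text
t: 27.95
eef_pos: [498.0, -55.1, 128.3]
tcp_rot: [3.14, 0.0, 1.617]
ft_force: [-1.0, -0.7, 8.0]
opening: 0.122
grip_force: 30.0
```

```bash
python3 go.py 500 -50 124 92.45
```

```text
pos [498.  -55.1 128.3] yaw 92.64 open 0.122 grip 30.0 F [-1.  -0.7  8. ] t 27.95 j6 -0.29
slide [0.005  0.0023 0.0043] roll 0.0034
```

Emit:
step_arm:
  increments:
    - {"slide": [0,-0.002,0],"roll": 0}
    - {"slide": [0,-0.004,0],"roll": 0}
    - {"slide": [0,-0.006,0],"roll": 0}
    - {"slide": [0,-0.006,0],"roll": 0}

```text
t: 28.45
eef_pos: [492.5, -55.4, 128.3]
tcp_rot: [3.139, 0.0, 1.617]
ft_force: [3.8, 1.1, 7.2]
opening: 0.122
grip_force: 30.0
```

Emit:
step_arm:
  increments:
    - {"slide": [0,-0.002,0],"roll": 0}
    - {"slide": [0,-0.004,0],"roll": 0}
    - {"slide": [0,-0.004,0],"roll": 0}

```text
t: 28.82
eef_pos: [492.5, -55.5, 128.3]
tcp_rot: [3.13, 0.001, 1.616]
ft_force: [25.3, 8.1, -10.0]
opening: 0.123
grip_force: 30.1
```

Emit:
step_arm:
  increments:
    - {"slide": [0,0.004,0],"roll": 0}
    - {"slide": [0,0.004,0],"roll": 0}

```text
t: 29.08
eef_pos: [492.5, -55.4, 128.3]
tcp_rot: [3.14, 0.0, 1.617]
ft_force: [2.2, 0.8, 9.0]
opening: 0.121
grip_force: 30.0
```

Emit:
step_arm:
  increments:
    - {"slide": [0,0,0],"roll": 0}
    - {"slide": [0,0,0],"roll": 0}
    - {"slide": [0,0,-0.03],"roll": 0}
    - {"slide": [0,0,-0.09],"roll": 0}
    - {"slide": [0,0,-0.11],"roll": 0}
  fingers: 0.5

```text
t: 29.7
eef_pos: [491.6, -55.5, 240.6]
tcp_rot: [3.138, 0.001, 1.617]
ft_force: [0.5, -0.4, 0.4]
opening: 0.498
grip_force: 0.0
```

```bash
cat > pots.py <<'E'
from meas import *
R={}
for c in ('top','side'):
    d=snap(c); pickle.dump(d,open(c+'c.pkl','wb')); P=world(d)
    for xy in [(441,178),(549,-357),(425,-365)]:
        p=blob(d,xy,90,122,140)
        if len(p)<20: print(c,xy,len(p)); continue
        (cx,cy),s,a=cv2.minAreaRect(p[:,:2].astype(np.float32))
        w,v=np.linalg.eigh(np.cov(p[:,:2].T)); b=v[:,1]*np.sign(v[0,1])
        ang=np.arctan2(b[1],b[0]); n=np.array([-b[1],b[0]])
        l=blob(d,(cx,cy),45,84,97); e=(l[:,:2]-(cx,cy))@n
        ctr=np.array([cx,cy])+2*n
        print(c,'bar',round(cx,1),round(cy,1),np.round(s,1),'ang',np.degrees(ang).round(1),'lid ext',np.percentile(e,[1,99]).round(1))
    q=blob(d,(500,-58),70,125,165); print(c,'fin',rect(q))
E
python3 pots.py; python3 go.py 441 178 235 97
```

```text
top bar 442.1 179.6 [51.8 12.9] ang 7.0 lid ext [-27.3  23.7]
top bar 550.4 -357.7 [51.  14.9] ang 23.6 lid ext [-27.6  24.6]
top bar 426.7 -364.5 [13.7 51.3] ang -5.6 lid ext [-28.1  24.1]
top fin (array([491.8, -29.3]), array([13. ,  3.1]), 79.8)
side bar 440.7 178.7 [50.6 17.1] ang 6.1 lid ext [-28.6  22.6]
side bar 548.8 -357.7 [55.4 12.6] ang 22.5 lid ext [-28.1  23.7]
side bar 424.9 -366.1 [13.4 52.2] ang -5.5 lid ext [-27.7  20.6]
side fin (array([490. , -58.1]), array([14.1, 73.8]), 3.6)
pos [491.6 -55.5 239.6] yaw 92.64 open 0.499 grip 0.0 F [0.6 0.3 0.2] t 29.8 j6 -0.29
slide [ 0.2355 -0.0397  0.0046] roll -0.0761
```

Emit:
step_arm:
  increments:
    - {"slide": [0.236,-0.04,0],"roll": 0.9}
    - {"slide": [0.236,-0.04,0],"roll": 0.9}
    - {"slide": [0.236,-0.04,0],"roll": 0.9}
    - {"slide": [0.236,-0.04,0],"roll": 0.9}
    - {"slide": [0.236,-0.04,0],"roll": 0.9}

```text
t: 30.42
eef_pos: [438.7, 180.7, 236.3]
tcp_rot: [-3.14, 0.002, 0.773]
ft_force: [0.5, -0.6, 0.6]
opening: 0.5
grip_force: 0.0
```

Emit:
step_arm:
  increments:
    - {"slide": [0,0,0],"roll": 0.6}
    - {"slide": [0,0,0],"roll": 0.6}
    - {"slide": [0,0,0],"roll": 0.6}
    - {"slide": [0,0,0],"roll": 0.6}

```text
t: 30.92
eef_pos: [439.6, 178.5, 236.5]
tcp_rot: [3.142, 0.002, 0.176]
ft_force: [0.4, -0.4, -0.2]
opening: 0.501
grip_force: 0.0
```

```bash
python3 go.py 441.4 179.1 108 6.9
```

```text
pos [439.6 178.5 236.5] yaw 10.06 open 0.501 grip 0.0 F [ 0.4 -0.4 -0.2] t 30.93 j6 1.64
slide [ 0.0019 -0.0003  0.1285] roll 0.0552
```

Emit:
step_arm:
  increments:
    - {"slide": [0.002,0,0.04],"roll": 0.055}
    - {"slide": [0.002,0,0.08],"roll": 0.055}
    - {"slide": [0.002,0,0.11],"roll": 0.055}
    - {"slide": [0.002,0,0.125],"roll": 0.055}
    - {"slide": [0.002,0,0.1285],"roll": 0.055}

```text
t: 31.55
eef_pos: [441.3, 178.7, 108.0]
tcp_rot: [3.141, 0.003, 0.124]
ft_force: [0.3, 0.1, 0.5]
opening: 0.502
grip_force: 0.0
```

Emit:
step_arm:
  increments:
    - {"slide": [0,0,0],"roll": 0}
    - {"slide": [0,0,0],"roll": 0}
    - {"slide": [0,0,0],"roll": 0}
    - {"slide": [0,0,0],"roll": 0}
    - {"slide": [0,0,0],"roll": 0}
  fingers: 0

```text
t: 32.17
eef_pos: [442.1, 179.1, 109.6]
tcp_rot: [-3.141, -0.001, 0.121]
ft_force: [-0.3, 1.6, 3.4]
opening: 0.122
grip_force: 30.0
```

Emit:
step_arm:
  increments:
    - {"slide": [0,0,0],"roll": 0}
    - {"slide": [0,0,-0.03],"roll": 0}
    - {"slide": [0,0,-0.08],"roll": 0}
    - {"slide": [0,0,-0.13],"roll": 0}
    - {"slide": [0,0,-0.17],"roll": 0}

```text
t: 32.8
eef_pos: [441.6, 178.7, 280.9]
tcp_rot: [3.141, -0.0, 0.121]
ft_force: [0.0, 0.6, -4.2]
opening: 0.124
grip_force: 30.0
```

```bash
cat > held.py <<'E'
import sys; from meas import *
# held pot: lid rim & body relative to TCP, both cams
s=state(); p=s['eef_pos']; yaw=s['tcp_rot'][2]; lidz=p[2]-17
print('tcp',p.round(1),'yaw',np.degrees(yaw).round(2),'open',round(s['opening'],3))
for c in ('top','side'):
    d=snap(c,sys.argv[1] if len(sys.argv)>1 and c=='side' else None)
    b=blob(d,p,45,p[2]-105,p[2]-4)
    if len(b)<30: print(c,'few',len(b)); continue
    lid=b[b[:,2]>b[:,2].max()-8]
    x=(b[:,:2]-p[:2])@[np.cos(yaw),np.sin(yaw)]; y=(b[:,:2]-p[:2])@[-np.sin(yaw),np.cos(yaw)]
    print(c,len(b),'z',np.percentile(b[:,2],[0.5,50,99.5]).round(1),'x',np.percentile(x,[.5,99.5]).round(1),'y',np.percentile(y,[.5,99.5]).round(1))
E
python3 held.py; python3 go.py 643 -191 280 2.45
```

```text
tcp [441.6 178.7 280.9] yaw 6.95 open 0.124
top few 10
side 1130 z [179.1 240.3 274.6] x [-30.2  27.9] y [-31.2  19.8]
pos [443.  179.1 282.6] yaw 6.95 open 0.121 grip 30.0 F [ 0.4 -0.5 -3.5] t 32.9 j6 1.7
slide [0.1537 0.3916 0.0026] roll 0.0786
```

Emit:
step_arm:
  increments:
    - {"slide": [0.01,0.025,0],"roll": 0}
    - {"slide": [0.025,0.065,0],"roll": 0}
    - {"slide": [0.042,0.107,0],"roll": 0}
    - {"slide": [0.06,0.15,0],"roll": 0}
    - {"slide": [0.077,0.195,0],"roll": 0}

```text
t: 33.52
eef_pos: [542.0, -6.7, 277.4]
tcp_rot: [-3.141, 0.003, 0.121]
ft_force: [0.1, 0.7, -3.2]
opening: 0.122
grip_force: 30.0
```

Emit:
step_arm:
  increments:
    - {"slide": [0.018,0.045,0],"roll": 0.02}
    - {"slide": [0.035,0.09,0],"roll": 0.04}
    - {"slide": [0.055,0.14,0],"roll": 0.079}
    - {"slide": [0.07,0.18,0],"roll": 0.079}
    - {"slide": [0.077,0.197,0],"roll": 0.079}

```text
t: 34.15
eef_pos: [642.3, -193.5, 276.5]
tcp_rot: [-3.14, 0.003, 0.041]
ft_force: [-0.1, -0.8, -3.6]
opening: 0.123
grip_force: 30.0
```

```bash
python3 held.py; python3 go.py 643.6 -192.5 225 2.45
```

```text
tcp [ 642.3 -193.5  276.5] yaw 2.32 open 0.123
top few 0
side 1317 z [172.5 235.9 270. ] x [-32.2  25.1] y [-31.8  18.7]
pos [ 642.1 -192.6  277.1] yaw 2.34 open 0.125 grip 30.0 F [-0.1 -0.3 -4.3] t 34.25 j6 1.14
slide [ 0.0015 -0.0001  0.0521] roll -0.0019
```

Emit:
step_arm:
  increments:
    - {"slide": [0.0015,0,0.02],"roll": -0.002}
    - {"slide": [0.0015,0,0.04],"roll": -0.002}
    - {"slide": [0.0015,0,0.052],"roll": -0.002}
    - {"slide": [0.0015,0,0.056],"roll": -0.002}
    - {"slide": [0.0015,0,0.06],"roll": -0.002}

```text
t: 34.88
eef_pos: [643.9, -191.2, 219.7]
tcp_rot: [3.141, -0.001, 0.045]
ft_force: [0.6, -0.8, -3.5]
opening: 0.123
grip_force: 30.0
```

Emit:
step_arm:
  increments:
    - {"slide": [0,0,0.002],"roll": 0}
    - {"slide": [0,0,0.004],"roll": 0}

```text
t: 35.12
eef_pos: [643.8, -191.5, 215.6]
tcp_rot: [3.141, -0.001, 0.044]
ft_force: [-0.1, 0.2, -4.3]
opening: 0.122
grip_force: 30.0
```

Emit:
step_arm:
  increments:
    - {"slide": [0,0,0.004],"roll": 0}
    - {"slide": [0,0,0.008],"roll": 0}
    - {"slide": [0,0,0.012],"roll": 0}

```text
t: 35.5
eef_pos: [643.7, -191.5, 203.0]
tcp_rot: [-3.141, 0.0, 0.044]
ft_force: [-0.0, -0.6, -3.6]
opening: 0.122
grip_force: 30.0
```

```bash
python3 go.py 643.6 -192.5 176 2.45; python3 -c "
from h import *; print(state()['moment'])"
```

```text
pos [ 643.7 -191.5  203. ] yaw 2.53 open 0.122 grip 30.0 F [-0.  -0.6 -3.6] t 35.5 j6 1.14
slide [-0.0002  0.001   0.027 ] roll 0.0014
[-0.03191077  0.19253304 -0.01409855]
```

Emit:
step_arm:
  increments:
    - {"slide": [0,0.0005,0.007],"roll": 0.001}
    - {"slide": [0,0.0005,0.014],"roll": 0.001}
    - {"slide": [0,0.0005,0.02],"roll": 0.001}
    - {"slide": [0,0.0005,0.025],"roll": 0.001}
    - {"slide": [0,0.0005,0.028],"roll": 0.001}

```text
t: 36.12
eef_pos: [643.7, -192.0, 174.9]
tcp_rot: [-3.141, 0.0, 0.043]
ft_force: [0.4, -0.4, -3.1]
opening: 0.123
grip_force: 30.0
```

Emit:
step_arm:
  increments:
    - {"slide": [0,0,0.001],"roll": 0}
    - {"slide": [0,0,0.002],"roll": 0}

```text
t: 36.38
eef_pos: [644.2, -192.0, 174.5]
tcp_rot: [3.141, -0.002, 0.043]
ft_force: [-2.0, 1.8, 9.6]
opening: 0.121
grip_force: 30.0
```

The pot is home, with contact at the predicted height of 174.5. I release it and go on to pot B.

Emit:
step_arm:
  increments:
    - {"slide": [0,0,-0.001],"roll": 0}
    - {"slide": [0,0,-0.001],"roll": 0}
    - {"slide": [0,0,-0.001],"roll": 0}
    - {"slide": [0,0,-0.001],"roll": 0}
    - {"slide": [0,0,-0.001],"roll": 0}
  fingers: 0.4

```text
t: 37.0
eef_pos: [643.8, -192.0, 174.3]
tcp_rot: [-3.142, -0.0, 0.043]
ft_force: [-0.4, 0.4, -0.5]
opening: 0.402
grip_force: 0.0
```

Emit:
step_arm:
  increments:
    - {"slide": [0,0,-0.02],"roll": 0}
    - {"slide": [0,0,-0.06],"roll": 0}
    - {"slide": [0,0,-0.07],"roll": 0}

```text
t: 37.38
eef_pos: [644.5, -192.3, 246.8]
tcp_rot: [3.14, -0.003, 0.043]
ft_force: [0.4, -0.1, -0.0]
opening: 0.401
grip_force: 0.0
```

```bash
python3 pots.py; python3 go.py 549.5 -357.7 240 23
```

```text
top (441, 178) 0
top bar 550.2 -356.8 [51.2 13. ] ang 22.9 lid ext [-29.2  18.1]
top bar 426.6 -364.6 [13.3 51.2] ang -5.8 lid ext [-27.4  23.8]
top fin (array([492.1, -55.6]), array([12.5, 66.6]), 2.6)
side (441, 178) 0
side bar 547.4 -358.7 [53.2 12.5] ang 22.1 lid ext [-28.  24.]
side bar 424.8 -366.0 [13.1 52.8] ang -5.3 lid ext [-28.2  20.7]
side fin (array([490.1, -59.3]), array([13.8, 74.6]), 2.8)
pos [ 644.  -192.   245.1] yaw 2.48 open 0.397 grip 0.0 F [-0.4 -0.5 -0.3] t 37.48 j6 1.14
slide [-0.1015  0.1614  0.0051] roll -0.3582
```

Emit:
step_arm:
  increments:
    - {"slide": [-0.1015,0.1614,0],"roll": -0.355}
    - {"slide": [-0.1015,0.1614,0],"roll": -0.355}
    - {"slide": [-0.1015,0.1614,0],"roll": -0.355}
    - {"slide": [-0.1015,0.1614,0],"roll": -0.355}
    - {"slide": [-0.1015,0.1614,0],"roll": -0.355}

```text
t: 38.1
eef_pos: [549.0, -357.5, 243.1]
tcp_rot: [-3.14, 0.001, 0.397]
ft_force: [0.2, 0.0, 0.3]
opening: 0.403
grip_force: 0.0
```

```bash
python3 go.py 549.3 -357.7 108 22.8
```

```text
pos [ 549.  -357.5  243.1] yaw 22.76 open 0.403 grip 0.0 F [0.2 0.  0.3] t 38.1 j6 0.5
slide [0.0002 0.0003 0.1351] roll -0.0006
```

Emit:
step_arm:
  increments:
    - {"slide": [0,0,0.04],"roll": 0}
    - {"slide": [0,0,0.08],"roll": 0}
    - {"slide": [0,0,0.11],"roll": 0}
    - {"slide": [0,0,0.13],"roll": 0}
    - {"slide": [0,0,0.135],"roll": 0}

```text
t: 38.72
eef_pos: [549.7, -355.7, 107.6]
tcp_rot: [-3.139, 0.001, 0.4]
ft_force: [0.4, 0.1, 0.1]
opening: 0.4
grip_force: 0.0
```

Emit:
step_arm:
  increments:
    - {"slide": [0,0,0],"roll": 0}
    - {"slide": [0,0,0],"roll": 0}
    - {"slide": [0,0,0],"roll": 0}
    - {"slide": [0,0,0],"roll": 0}
    - {"slide": [0,0,0],"roll": 0}
  fingers: 0

```text
t: 39.35
eef_pos: [549.5, -357.7, 110.0]
tcp_rot: [3.141, -0.001, 0.398]
ft_force: [-1.6, 2.0, 5.6]
opening: 0.122
grip_force: 30.0
```

Emit:
step_arm:
  increments:
    - {"slide": [0,0,0],"roll": 0}
    - {"slide": [0,0,-0.02],"roll": 0}
    - {"slide": [0,0,-0.06],"roll": 0}
    - {"slide": [0,0,-0.1],"roll": 0}
    - {"slide": [0,0,-0.135],"roll": 0}

```text
t: 39.98
eef_pos: [549.1, -357.6, 245.4]
tcp_rot: [-3.141, 0.0, 0.398]
ft_force: [-0.0, 0.0, -3.6]
opening: 0.123
grip_force: 30.0
```

```bash
python3 held.py; python3 go.py 560.1 -196.2 235 2.45
```

```text
tcp [ 549.1 -357.6  245.4] yaw 22.81 open 0.123
top 73 z [140.9 151.2 164.1] x [-23.8  25.4] y [18.  24.3]
side 1366 z [145.2 213.6 237.4] x [-31.  26.] y [-30.3  21.4]
pos [ 550.2 -358.4  247.8] yaw 22.81 open 0.122 grip 30.0 F [-0.8 -0.5 -3. ] t 40.08 j6 0.49
slide [ 0.072  -0.1457  0.0128] roll 0.3554
```

Emit:
step_arm:
  increments:
    - {"slide": [0.015,-0.03,0],"roll": 0.08}
    - {"slide": [0.035,-0.068,0],"roll": 0.2}
    - {"slide": [0.055,-0.108,0],"roll": 0.3}
    - {"slide": [0.068,-0.138,0],"roll": 0.355}
    - {"slide": [0.072,-0.1455,0.003],"roll": 0.355}

```text
t: 40.7
eef_pos: [558.9, -193.8, 240.1]
tcp_rot: [-3.141, 0.001, 0.045]
ft_force: [0.4, -0.3, -3.3]
opening: 0.122
grip_force: 30.0
```

Emit:
step_arm:
  increments:
    - {"slide": [0,0,0.01],"roll": 0}
    - {"slide": [0,0,0.01],"roll": 0}

```text
t: 40.95
eef_pos: [558.8, -196.4, 229.7]
tcp_rot: [-3.141, 0.002, 0.043]
ft_force: [-0.2, 0.4, -2.7]
opening: 0.124
grip_force: 30.0
```

```bash
python3 go.py 560.1 -196 219 2.45
```

```text
pos [ 558.8 -196.4  229.7] yaw 2.46 open 0.124 grip 30.0 F [-0.2  0.4 -2.7] t 40.95 j6 1.08
slide [ 0.0013 -0.0003  0.0107] roll 0.0001
```

Emit:
step_arm:
  increments:
    - {"slide": [0.0012,0,0.006],"roll": 0}
    - {"slide": [0.0012,0,0.01],"roll": 0}
    - {"slide": [0.0012,0,0.014],"roll": 0}
    - {"slide": [0.0012,0,0.018],"roll": 0}

```text
t: 41.45
eef_pos: [560.5, -195.6, 213.1]
tcp_rot: [-3.142, -0.0, 0.043]
ft_force: [0.7, 0.5, -2.2]
opening: 0.123
grip_force: 30.0
```

Emit:
step_arm:
  increments:
    - {"slide": [0,0,0.004],"roll": 0}
    - {"slide": [0,0,0.008],"roll": 0}
    - {"slide": [0,0,0.012],"roll": 0}

```text
t: 41.82
eef_pos: [560.5, -195.5, 201.0]
tcp_rot: [-3.142, -0.0, 0.043]
ft_force: [-0.3, 0.0, -3.0]
opening: 0.123
grip_force: 30.0
```

Emit:
step_arm:
  increments:
    - {"slide": [0,0,0.007],"roll": 0}
    - {"slide": [0,0,0.014],"roll": 0}
    - {"slide": [0,0,0.02],"roll": 0}
    - {"slide": [0,0,0.024],"roll": 0}
    - {"slide": [0,0,0.026],"roll": 0}

```text
t: 42.45
eef_pos: [560.5, -195.5, 175.0]
tcp_rot: [-3.141, 0.0, 0.043]
ft_force: [0.7, 0.3, 0.1]
opening: 0.123
grip_force: 30.0
```

Emit:
step_arm:
  increments:
    - {"slide": [0,0,0.001],"roll": 0}
    - {"slide": [0,0,0.002],"roll": 0}

```text
t: 42.7
eef_pos: [561.0, -195.8, 175.1]
tcp_rot: [3.14, -0.002, 0.043]
ft_force: [-4.6, 1.6, 18.1]
opening: 0.124
grip_force: 30.0
```

Home. I release it and go to pot C.

Emit:
step_arm:
  increments:
    - {"slide": [0,0,-0.002],"roll": 0}
    - {"slide": [0,0,-0.002],"roll": 0}
    - {"slide": [0,0,-0.002],"roll": 0}
    - {"slide": [0,0,-0.002],"roll": 0}
    - {"slide": [0,0,-0.002],"roll": 0}
  fingers: 0.4

```text
t: 43.32
eef_pos: [560.5, -195.6, 175.2]
tcp_rot: [-3.141, 0.0, 0.043]
ft_force: [-0.2, 0.3, 0.1]
opening: 0.398
grip_force: 0.0
```

Emit:
step_arm:
  increments:
    - {"slide": [0,0,-0.02],"roll": 0}
    - {"slide": [0,0,-0.06],"roll": 0}
    - {"slide": [0,0,-0.07],"roll": 0}

```text
t: 43.7
eef_pos: [561.1, -195.8, 247.5]
tcp_rot: [3.14, -0.003, 0.043]
ft_force: [-0.8, 0.4, 0.1]
opening: 0.401
grip_force: 0.0
```

```bash
python3 pots.py; python3 go.py 425.6 -365.3 243 -5.6
```

```text
top (441, 178) 0
top (549, -357) 0
top bar 427.0 -364.4 [13.2 51.9] ang -5.8 lid ext [-29.    9.8]
top fin (array([492.3, -57.1]), array([12.3, 69.9]), 2.8)
side (441, 178) 0
side (549, -357) 0
side bar 424.4 -365.8 [13.3 52.3] ang -5.4 lid ext [-27.4  21.3]
side fin (array([490.1, -59.2]), array([13.8, 73.8]), 2.6)
pos [ 560.6 -195.6  245.9] yaw 2.48 open 0.401 grip 0.0 F [-0.4 -0.1 -0.3] t 43.8 j6 1.08
slide [-0.1423  0.1637  0.0029] roll 0.141
```

Emit:
step_arm:
  increments:
    - {"slide": [-0.142,0.1637,0],"roll": 0.141}
    - {"slide": [-0.142,0.1637,0],"roll": 0.141}
    - {"slide": [-0.142,0.1637,0],"roll": 0.141}
    - {"slide": [-0.142,0.1637,0],"roll": 0.141}
    - {"slide": [-0.142,0.1637,0],"roll": 0.141}

```text
t: 44.42
eef_pos: [424.3, -366.3, 243.9]
tcp_rot: [-3.14, 0.002, -0.101]
ft_force: [0.2, -1.0, 0.2]
opening: 0.399
grip_force: 0.0
```

```bash
python3 go.py 425.7 -365.2 108 -5.6
```

```text
pos [ 424.3 -366.3  243.9] yaw -5.77 open 0.399 grip 0.0 F [ 0.2 -1.   0.2] t 44.42 j6 0.84
slide [ 0.0013 -0.0012  0.1359] roll -0.003
```

Emit:
step_arm:
  increments:
    - {"slide": [0.0013,-0.001,0.04],"roll": -0.003}
    - {"slide": [0.0013,-0.001,0.08],"roll": -0.003}
    - {"slide": [0.0013,-0.001,0.11],"roll": -0.003}
    - {"slide": [0.0013,-0.001,0.13],"roll": -0.003}
    - {"slide": [0.0013,-0.001,0.1355],"roll": -0.003}

```text
t: 45.05
eef_pos: [427.2, -362.9, 108.0]
tcp_rot: [-3.139, 0.002, -0.094]
ft_force: [0.3, -0.5, 0.9]
opening: 0.399
grip_force: 0.0
```

Emit:
step_arm:
  increments:
    - {"slide": [0,0,0],"roll": 0}
    - {"slide": [0,0,0],"roll": 0}
    - {"slide": [0,0,0],"roll": 0}
    - {"slide": [0,0,0],"roll": 0}
    - {"slide": [0,0,0],"roll": 0}
  fingers: 0

```text
t: 45.68
eef_pos: [427.3, -364.5, 110.4]
tcp_rot: [3.141, -0.001, -0.095]
ft_force: [-0.3, 1.3, 7.1]
opening: 0.123
grip_force: 30.0
```

Emit:
step_arm:
  increments:
    - {"slide": [0,0,0],"roll": 0}
    - {"slide": [0,0,-0.02],"roll": 0}
    - {"slide": [0,0,-0.06],"roll": 0}
    - {"slide": [0,0,-0.1],"roll": 0}
    - {"slide": [0,0,-0.135],"roll": 0}

```text
t: 46.3
eef_pos: [426.8, -364.3, 245.9]
tcp_rot: [-3.141, 0.0, -0.095]
ft_force: [-0.3, -0.7, -3.5]
opening: 0.125
grip_force: 30.0
```

```bash
python3 go.py 476.6 -199.4 235 2.45
```

```text
pos [ 426.8 -364.3  245.9] yaw -5.43 open 0.125 grip 30.0 F [-0.3 -0.7 -3.5] t 46.3 j6 0.84
slide [ 0.0339 -0.1688  0.0109] roll -0.1376
```

Emit:
step_arm:
  increments:
    - {"slide": [0.007,-0.033,0],"roll": -0.03}
    - {"slide": [0.015,-0.073,0],"roll": -0.07}
    - {"slide": [0.023,-0.115,0],"roll": -0.11}
    - {"slide": [0.031,-0.155,0],"roll": -0.1376}
    - {"slide": [0.0345,-0.1687,0.003],"roll": -0.1376}

```text
t: 46.92
eef_pos: [477.5, -197.9, 241.7]
tcp_rot: [-3.141, 0.0, 0.045]
ft_force: [0.6, -0.3, -3.2]
opening: 0.121
grip_force: 30.0
```

Emit:
step_arm:
  increments:
    - {"slide": [0,0,0.01],"roll": 0}
    - {"slide": [0,0,0.01],"roll": 0}

```text
t: 47.18
eef_pos: [476.8, -200.4, 230.7]
tcp_rot: [-3.141, 0.002, 0.042]
ft_force: [0.1, 0.2, -2.5]
opening: 0.123
grip_force: 30.0
```

```bash
python3 go.py 477.7 -199.2 219 2.45
```

```text
pos [ 476.8 -200.4  230.7] yaw 2.41 open 0.123 grip 30.0 F [ 0.1  0.2 -2.5] t 47.17 j6 1.0
slide [ 0.001  -0.0011  0.0117] roll -0.0007
```

Emit:
step_arm:
  increments:
    - {"slide": [0.0005,-0.0004,0.006],"roll": 0}
    - {"slide": [0.0005,-0.0004,0.01],"roll": 0}
    - {"slide": [0.0005,-0.0004,0.014],"roll": 0}
    - {"slide": [0.0005,-0.0004,0.018],"roll": 0}

```text
t: 47.68
eef_pos: [477.9, -199.4, 213.5]
tcp_rot: [-3.142, -0.0, 0.043]
ft_force: [-0.7, -0.9, -3.2]
opening: 0.124
grip_force: 30.0
```

Emit:
step_arm:
  increments:
    - {"slide": [0,0,0.004],"roll": 0}
    - {"slide": [0,0,0.008],"roll": 0}
    - {"slide": [0,0,0.012],"roll": 0}

```text
t: 48.05
eef_pos: [477.9, -199.2, 201.6]
tcp_rot: [-3.141, -0.0, 0.043]
ft_force: [0.4, -0.9, -3.2]
opening: 0.121
grip_force: 30.0
```

Emit:
step_arm:
  increments:
    - {"slide": [0,0,0.007],"roll": 0}
    - {"slide": [0,0,0.014],"roll": 0}
    - {"slide": [0,0,0.02],"roll": 0}
    - {"slide": [0,0,0.024],"roll": 0}
    - {"slide": [0,0,0.026],"roll": 0}

```text
t: 48.68
eef_pos: [477.9, -199.3, 175.6]
tcp_rot: [-3.141, 0.0, 0.043]
ft_force: [-0.7, 0.1, -3.4]
opening: 0.125
grip_force: 30.0
```

Emit:
step_arm:
  increments:
    - {"slide": [0,0,0.001],"roll": 0}
    - {"slide": [0,0,0.002],"roll": 0}

```text
t: 48.92
eef_pos: [478.4, -199.6, 175.5]
tcp_rot: [3.14, -0.002, 0.043]
ft_force: [-5.3, 1.8, 22.1]
opening: 0.123
grip_force: 30.0
```

All three pots are in. I release, check them, and go to the knob, with the tool turned half round so the last joint has range for the clockwise turn.

Emit:
step_arm:
  increments:
    - {"slide": [0,0,-0.002],"roll": 0}
    - {"slide": [0,0,-0.002],"roll": 0}
    - {"slide": [0,0,-0.002],"roll": 0}
    - {"slide": [0,0,-0.002],"roll": 0}
    - {"slide": [0,0,-0.002],"roll": 0}
  fingers: 0.4

```text
t: 49.55
eef_pos: [477.9, -199.2, 175.7]
tcp_rot: [-3.141, 0.0, 0.043]
ft_force: [-0.3, 0.3, -0.6]
opening: 0.397
grip_force: 0.0
```

Emit:
step_arm:
  increments:
    - {"slide": [0,0,-0.02],"roll": 0}
    - {"slide": [0,0,-0.06],"roll": 0}
    - {"slide": [0,0,-0.07],"roll": 0}

```text
t: 49.92
eef_pos: [478.5, -199.5, 247.7]
tcp_rot: [3.14, -0.003, 0.043]
ft_force: [0.3, -0.4, -0.7]
opening: 0.397
grip_force: 0.0
```

Emit:
step_arm:
  increments:
    - {"slide": [-0.041,-0.199,0],"roll": -0.9}
    - {"slide": [-0.041,-0.199,0],"roll": -0.9}
    - {"slide": [-0.041,-0.199,0],"roll": -0.9}
    - {"slide": [-0.041,-0.199,0],"roll": -0.9}
    - {"slide": [-0.041,-0.199,0],"roll": -0.9}

```text
t: 50.55
eef_pos: [427.7, -0.8, 245.4]
tcp_rot: [-3.141, 0.0, 0.951]
ft_force: [0.5, -1.1, 0.1]
opening: 0.397
grip_force: 0.0
```

Emit:
step_arm:
  increments:
    - {"slide": [0,0,0],"roll": -0.9}
    - {"slide": [0,0,0],"roll": -0.9}
    - {"slide": [0,0,0],"roll": -0.9}
    - {"slide": [0,0,0],"roll": -0.9}
    - {"slide": [0,0,0],"roll": -0.9}

```text
t: 51.18
eef_pos: [428.1, -2.2, 245.1]
tcp_rot: [-3.141, -0.001, 1.848]
ft_force: [-0.6, 0.3, -0.4]
opening: 0.403
grip_force: 0.0
```

Emit:
step_arm:
  increments:
    - {"slide": [0,0,0],"roll": -0.9}
    - {"slide": [0,0,0],"roll": -0.9}
    - {"slide": [0,0,0],"roll": -0.9}
    - {"slide": [0,0,0],"roll": -0.9}
    - {"slide": [0,0,0],"roll": -0.9}

```text
t: 51.8
eef_pos: [428.1, -2.2, 245.1]
tcp_rot: [-3.141, -0.001, 2.748]
ft_force: [-0.0, -1.0, -0.1]
opening: 0.401
grip_force: 0.0
```

```bash
python3 go.py 428.5 -2.7 240 182.45
python3 - <<'E'
from meas import *
for c in ('top','side'):
    d=snap(c,'chk'+c)
    for xy in [(477,-198),(560,-195),(643,-191)]:
        p=blob(d,xy,40,188,206); print(c,rect(p),np.percentile(p[:,2],[10,90]).round(1)) if len(p)>5 else print(c,len(p))
    p=blob(d,(428,-3),35,135,160); print('knob',rect(p) if len(p)>5 else len(p))
    p=blob(d,(488,371),130,20,45); print('tray',rect(p)); p=blob(d,(491,-58),70,125,165); print('fin',rect(p))
cv2.imwrite('pics/chk.png',cv2.convertScaleAbs(d['color'][:,:,::-1],alpha=1.2))
E
```

```text
pos [428.1  -2.2 245.1] yaw 157.47 open 0.401 grip 0.0 F [-0.  -1.  -0.1] t 51.8 j6 -1.34
slide [-0.0006 -0.0003  0.0051] roll -0.436
top (array([ 476.4, -200.2]), array([51.4, 13. ]), 2.4) [193.2 199.8]
top (array([ 560.9, -197.4]), array([50.7, 12.8]), 3.5) [192.4 199.1]
top (array([ 643.3, -192.2]), array([51.5, 12.6]), 2.1) [192.9 199.1]
knob 0
tray (array([489. , 373.8]), array([179.6, 128. ]), 2.3)
fin (array([0., 0.]), array([0., 0.]), 0.0)
side (array([ 475. , -201.3]), array([52.9, 15.4]), 2.8) [190.9 197.7]
side (array([ 559.8, -198.8]), array([53.3, 14.1]), 4.2) [190.4 198.3]
side (array([ 640.9, -194.6]), array([52.2, 14.5]), 4.8) [190.6 198.5]
knob (array([427.3,  -3.8]), array([38.4, 18.1]), 6.4)
tray (array([460.1, 371.6]), array([128.2, 138.4]), 1.8)
fin (array([478.7, -43.5]), array([ 44.4, 101.5]), 35.2)
```

View pics/chk.png

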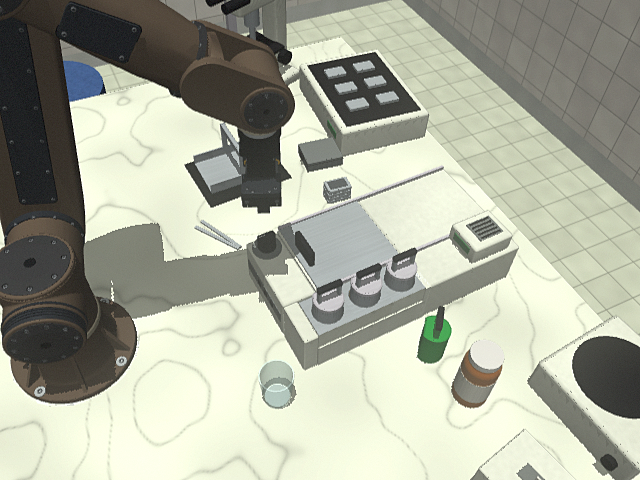

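All three pots sit level in the wells at (328,300), (365,285) and (400,270). The cover is shut and the tray is on its mat. Now the knob.

Emit:
step_arm:
  increments:
    - {"slide": [0,0,0],"roll": -0.436}
    - {"slide": [0,0,0.01],"roll": -0.436}
    - {"slide": [0,0,0.05],"roll": -0.436}
    - {"slide": [0,0,0.09],"roll": -0.436}
    - {"slide": [0,0,0.115],"roll": -0.436}

```text
t: 52.52
eef_pos: [427.7, -2.1, 129.0]
tcp_rot: [3.141, -0.002, -3.108]
ft_force: [-0.2, 0.4, 0.8]
opening: 0.4
grip_force: 0.0
```

Emit:
step_arm:
  increments:
    - {"slide": [0,0,0],"roll": 0}
    - {"slide": [0,0,0],"roll": 0}
    - {"slide": [0,0,0],"roll": 0}
    - {"slide": [0,0,0],"roll": 0}
    - {"slide": [0,0,0],"roll": 0}
  fingers: 0

```text
t: 53.15
eef_pos: [428.8, -1.2, 131.8]
tcp_rot: [3.14, 0.002, -3.106]
ft_force: [1.5, 12.3, 1.6]
opening: 0.143
grip_force: 30.0
```

Emit:
step_arm:
  increments:
    - {"slide": [0,0,0],"roll": 0.15}
    - {"slide": [0,0,0],"roll": 0.3}
    - {"slide": [0,0,0],"roll": 0.45}
    - {"slide": [0,0,0],"roll": 0.6}
    - {"slide": [0,0,0],"roll": 0.75}

```text
t: 53.78
eef_pos: [429.1, -0.6, 131.8]
tcp_rot: [3.138, 0.0, 2.422]
ft_force: [3.8, 20.6, 0.4]
opening: 0.149
grip_force: 30.0
```

Emit:
step_arm:
  increments:
    - {"slide": [0,0,0],"roll": 0.15}
    - {"slide": [0,0,0],"roll": 0.3}
    - {"slide": [0,0,0],"roll": 0.45}
    - {"slide": [0,0,0],"roll": 0.55}
    - {"slide": [0,0,0],"roll": 0.57}

```text
t: 54.4
eef_pos: [429.5, -0.4, 131.8]
tcp_rot: [3.137, -0.001, 1.856]
ft_force: [5.4, 22.0, -1.8]
opening: 0.152
grip_force: 30.6
```

Emit:
step_arm:
  increments:
    - {"slide": [0,0,0],"roll": 0}
    - {"slide": [0,0,0],"roll": 0}

```text
t: 54.65
eef_pos: [429.5, -0.6, 131.8]
tcp_rot: [3.137, -0.001, 1.858]
ft_force: [7.1, 20.4, -1.9]
opening: 0.151
grip_force: 30.1
```

```bash
python3 -c "
from h import *; s=state(); print(s['moment'],s['tcp_rot'],s['ft_force'])"
```

```text
[ 3.78242892 -1.06907361  0.54693848] [ 3.13747529e+00 -1.07882546e-03  1.85816365e+00] [ 7.11580836 20.43867308 -1.90097341]
```

The knob is against its stop. I release, retreat and verify.

Emit:
step_arm:
  increments:
    - {"slide": [0,0,0],"roll": 0}
    - {"slide": [0,0,0],"roll": 0}
    - {"slide": [0,0,0],"roll": 0}
    - {"slide": [0,0,0],"roll": 0}
  fingers: 0.4

```text
t: 55.15
eef_pos: [428.4, -2.3, 130.9]
tcp_rot: [3.141, 0.0, 1.859]
ft_force: [0.6, -0.5, -1.3]
opening: 0.397
grip_force: 0.0
```

Emit:
step_arm:
  increments:
    - {"slide": [0,0,-0.03],"roll": 0}
    - {"slide": [0,0,-0.09],"roll": 0}
    - {"slide": [0,0,-0.15],"roll": 0}
    - {"slide": [0,0,-0.2],"roll": 0}
    - {"slide": [0,0,-0.2],"roll": 0}

```text
t: 55.78
eef_pos: [429.2, -2.4, 333.9]
tcp_rot: [3.136, 0.003, 1.859]
ft_force: [-0.3, -0.0, -0.2]
opening: 0.401
grip_force: 0.0
```

Run:
```python
from meas import *
d=snap('side')
for xy in [(477,-198),(560,-195),(643,-191)]: print(rect(blob(d,xy,40,188,206)))
p=blob(d,(428,-3),35,147,160); c=np.cov(p[:,:2].T); w,v=np.linalg.eigh(c); print('knob',rect(p),'axis deg',np.degrees(np.arctan2(v[1,1],v[0,1])))
print('fin',rect(blob(d,(491,-58),70,125,165)))
```

```text
(array([ 474.6, -201.5]), array([51.4, 15.6]), 4.4)
(array([ 559.6, -198.9]), array([53.3, 14.2]), 4.5)
(array([ 640.7, -193.3]), array([51.5, 14.4]), 4.1)
knob (array([427.4,  -2.8]), array([16.2, 41.3]), 17.4) axis deg 106.42911829288887
fin (array([479.2, -44.1]), array([50.1, 97.6]), 38.1)
```

```bash
python3 -c "
from h import *; print(env.job_done())"
```

```text
the job is handed in; nothing more can be done
None
```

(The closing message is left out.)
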